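# Snug down the paint pot's lid evenly

## Robot

A 7-joint arm with a two-finger parallel gripper is mounted at the origin on the work surface. World frame = base frame: x ahead of the robot, y to its left, z up, the work surface at z = 0. Lengths are in m, angles in rad, forces in N, time in s.
With the tool pointing down it reaches from about 0.4 to 0.925 m from the base axis. Payload 5.6 kg.
Tool frame: the origin (TCP) lies between the finger pads; the fingertips stand robot.tips_ahead ahead of it and the grasp point (between the pads) lies 6 mm ahead of it (robot.tips_ahead is the distance from the TCP to the fingertips, in m); z points along the fingers, x is the direction in which the jaws open and shut, and the axes are right-handed (so a half turn about z gives the same grasp; the last joint's range is limited). The gripper opens to 85 mm and grips with 20 to 120 N. Pads are 22 mm wide; open, the fingers measure 114 mm over their backs; the gripper's body (76 mm by 85 mm) begins 54 mm behind the grasp point. The pads swing forward as they close: fully open they stand 13 mm farther back than shut.
Start: joints at [-1.18, 0.468, -0.012, 1.603, 0.006, 1.071, -0.056], TCP at [0.273, 0.59, 0.256] pointing down, gripper open.
Joint ranges: [-2.53, 2.53], [-0.31, 2.02], [-1.57, 1.55], [0.28, 2.44], [-1.29, 4.43], [0.15, 1.84], [-2.92, 2.92]. Speed limits (rad/s): [2.57, 2.57, 3.14, 3.14, 3.14, 3.14, 3.14].

## Interface

Orientations are given as a unit quaternion [x, y, z, w].
In Python, from station import robot gives the robot as it stands.
- The arm moves only by the shell command python3 -m creep 'ROWS'. ROWS is JSON, a list of rows, each an object of numbers: "claw": the opening, from 0 (shut) to 1 (fully open); "tx", "ty", "tz": the shift along the world's x, y, z in units of 30 mm (1.0 is 30 mm); "rx", "ry", "rz": the turn, a rotation vector about the world's x, y, z in units of 6 degrees (1.0 is 6 degrees). A call has 1 to 20 rows; each row is the pose to reach, as a shift and turn from the pose commanded when the call began; what a row does not reach only later rows make up. A row lasts 1/12 s, in which the tool goes at most 41.7 mm and 7.16 degrees, less where a joint would pass 70% of its speed; a pose out of reach is approached as far as the arm can. A call with a gripper value outside its range is refused whole. The fingers move at their own pace and stop on an object; the grip force is fixed at half the most. Time passes only in rows, so rows that repeat a pose let the fingers close. It gives the time, the measured TCP pose, the force and the opening at its end, in the units of the state.
- robot.read_state(): the state, without advancing time (a new reading comes with each control period).
- robot.read_camera(name): name is "side" or "top"; returns a dict with "image" (420x560x3 uint8, red, green, blue), "mtx" (3x3 intrinsics, pixels), "dist" ([k1, k2, p1, p2, k3] as OpenCV has them; the pictures are not rectified), "world_from_camera" (4x4, takes a point from camera to world coordinates). Camera axes: x right, y up, looking along -z (the intrinsics and any distortion apply to the point x, -y, -z); pixel columns grow to the right and rows downward; lengths in m; the calibration is good to about 2 mm. A picture is of the moment at which its call begins. There is no depth.
- robot.close_job(): hands the job in, once; it reports no verdict.
Trained networks look in a picture, given as the dict that the camera call returned (one of the last four; its "shot" number tells which), for a name from the list of things; names that differ only in an ending like _2 or _b are one class to them, and where a whole thing is asked for, a point or a joint stands for the part that bears it (a point fixed in the world has none). Each returns a list of dicts, best first, with "p" (0 to 1); they miss things now and then, are a little off and sometimes report something else, mostly with a low value. They report only what shows in the picture. A call takes as long as a camera call. They do not tell look-alikes from the thing itself.
- robot.cut_out(picture, name): "pixels" (420x560 bool, what is visible of it) and "centre" ([column, row] in pixels, amid what is visible of it).
- robot.pinpoint(picture, name): "centre" ([column, row] in pixels: a listed point, or the origin of a listed thing).
The state is a dict: "time_s": time; "joints": joint angles; "qd": joint speeds; "effort": joint torques, N m; "ee_pos": TCP position; "tool_rot": TCP orientation; "wrist_force": force on the tool from outside, world axes, zero at the start; "wrist_torque": the same for the moment, N m; "width": opening from 0.0 (shut) to 1.0 (fully open).
Only numpy, scipy, OpenCV 4.12 (cv2) and the standard library are available. Lean on these libraries where they do the work, as an engineer would, in place of code of your own. Each camera call takes 0.05 s, during which the arm holds its last target. There are 200 camera calls.

## Task

Close the pressure paint pot: draw its lid down evenly by its four bar nuts, working crosswise from the first nut on (a nut, then the one opposite, then the other pair), first a part of the way all round, then fully home, every nut snug on the spacer sleeve where it stops, feeling for it so that none is strained beyond 1 N m. Never let the lid cock more than about 2.5 mm from side to side, do not lean on it, and leave the other things on the bench alone.

Things in the scene. Friction and masses are not known exactly. Their poses are not given: they have to be found in the camera images.
- pot: Pressure paint pot, blue painted steel, 160 mm across and 148 mm high to its rim, standing firmly (it does not move). Origin at the centre of its underside, z up. A black rubber gasket lies on the rim; four studs stand in lugs, each in a steel spacer sleeve that runs up inside the lid's ear; the nut stops on it.
- lid: Cast aluminium lid, 180 mm disc, guided so that it only sinks and tips. Origin at the centre of its underside, z up: 156 mm above the pot's at the start (gasket not yet squeezed), 154 mm when fully home (all nuts down on their sleeves). Ears' tops 12 mm above the origin. A gauge in the middle reaches 51 mm up; other fittings are lower, within 62 mm of the centre.
- nut1: Yellow bar nut on the lid's +x side, screw axis 100 mm from the lid's centre. Origin on it, at the underside of the steel washer under the nut, z up. Grip bar 60 mm long (own x, any heading), 14 mm thick (own y), 11 to 37 mm above the origin. Clockwise from above tightens: quick thread, down 10 mm a turn (1.6 mm per rad). Starts 0.1 to 0.7 mm clear of its ear (unknown, each its own).
- nut2: Yellow bar nut on the lid's +y side, screw axis 100 mm from the lid's centre. Origin on it, at the underside of the steel washer under the nut, z up. Grip bar 60 mm long (own x, any heading), 14 mm thick (own y), 11 to 37 mm above the origin. Clockwise from above tightens: quick thread, down 10 mm a turn (1.6 mm per rad). Starts 0.1 to 0.7 mm clear of its ear (unknown, each its own).
- nut3: Yellow bar nut on the -x (opposite nut1) side, screw axis 100 mm from the lid's centre. Origin on it, at the underside of the steel washer under the nut, z up. Grip bar 60 mm long (own x, any heading), 14 mm thick (own y), 11 to 37 mm above the origin. Clockwise from above tightens: quick thread, down 10 mm a turn (1.6 mm per rad). Starts 0.1 to 0.7 mm clear of its ear (unknown, each its own).
- nut4: Yellow bar nut on the -y (opposite nut2) side, screw axis 100 mm from the lid's centre. Origin on it, at the underside of the steel washer under the nut, z up. Grip bar 60 mm long (own x, any heading), 14 mm thick (own y), 11 to 37 mm above the origin. Clockwise from above tightens: quick thread, down 10 mm a turn (1.6 mm per rad). Starts 0.1 to 0.7 mm clear of its ear (unknown, each its own).
- nut1_end (a point): Mark on the bar of nut1, 28 mm from the screw axis along the nut's +x, 30 mm above its underside.
- nut2_end (a point): Mark on the bar of nut2, 28 mm from the screw axis along the nut's +x, 30 mm above its underside.
- nut3_end (a point): Mark on the bar of nut3, 28 mm from the screw axis along the nut's +x, 30 mm above its underside.
- nut4_end (a point): Mark on the bar of nut4, 28 mm from the screw axis along the nut's +x, 30 mm above its underside.
- core1: Threaded steel core and washer under the bar of nut1, same origin and axis. The bar is springy on it: unloaded their x axes agree, the bar winds up 0.25 rad per N m and springs back when let go. Feel (alike for all four): the nut drags at 0.35 to 0.38 N m even when free (locking insert: it stays where it is left), plus 0.16 N m per 100 N of load.
- core2: Threaded steel core and washer under the bar of nut2, same origin and axis. The bar is springy on it: unloaded their x axes agree, the bar winds up 0.25 rad per N m and springs back when let go. Feel (alike for all four): the gasket gives about 25 to 75 N per mm that an ear is drawn down, so on the way home the torque is some 0.35 to 0.52 N m.
- core3: Threaded steel core and washer under the bar of nut3, same origin and axis. The bar is springy on it: unloaded their x axes agree, the bar winds up 0.25 rad per N m and springs back when let go. Feel (alike for all four): on the sleeve (nut's underside 166 mm above the pot's origin) the core stops dead and torque climbs about 3 N m per rad that the bar is turned on.
- core4: Threaded steel core and washer under the bar of nut4, same origin and axis. The bar is springy on it: unloaded their x axes agree, the bar winds up 0.25 rad per N m and springs back when let go. Feel (alike for all four): from the start to the sleeve a core turns 1.3 to 1.75 rad (the bar's wind-up comes on top).
- paint_tin: Bystander: red-labelled paint tin, 90 mm across, 110 mm high; origin at the centre of its underside.
- wrench: Bystander: steel open-end wrench lying flat on the table, about 180 mm long along its own x.
- mixing_cup: Bystander: white plastic mixing cup, 72 mm across, 85 mm high; origin at the centre of its underside.
Mind the look-alikes: they are no part of the job. There is more than one size of the pot; the job needs the larger.

How it is judged:
On the way:
1. first pass done: all four nuts have been turned at least about a quarter radian while the lid is still at least 0.7 mm short of home, and it lies level within 0.008 rad (distance of each of nut1_end, nut2_end, nut3_end, nut4_end from where it was at the start of the episode above 0.008 m and z of lid in the frame of pot above 0.1547 m and angle between lid's own z axis and vertical below 0.008 rad), for 0.1 s.
At the end, for the whole second after the job is handed in: The lid is home (origin under 154.7 mm above the pot's) and level within 0.003 rad; every nut is down on its sleeve (its origin under 166.1 mm above the pot's) and at rest; the bystanders are within 30 mm of where they stood (z of each of nut1, nut2, nut3, nut4 in the frame of pot below 0.1661 m and z of lid in the frame of pot below 0.1547 m and angle between lid's own z axis and vertical below 0.003 rad and angular speed of each of nut1, nut2, nut3, nut4 below 0.1 rad/s and distance of each of paint_tin, wrench, mixing_cup from where it was at the start of the episode below 0.03 m); the robot touches nothing.
It fails at once if the lid is cocked by more than 0.0125 rad (2.5 mm across the 200 mm stud circle) (angle between lid's own z axis and vertical above 0.0125 rad).
It fails at once if a nut is overtightened: torque on its bar above 1 N m (bar wound up by more than 0.25 rad) (angle between the x axis of nut1 and the x axis of core1, either way round above 0.25 rad or angle between the x axis of nut2 and the x axis of core2, either way round above 0.25 rad or angle between the x axis of nut3 and the x axis of core3, either way round above 0.25 rad or angle between the x axis of nut4 and the x axis of core4, either way round above 0.25 rad).
It fails at once if two neighbouring nuts are turned (more than about 0.4 rad) before either of the nuts opposite them has been turned ((distance of each of nut1_end, nut2_end from where it was at the start of the episode above 0.012 m and distance of each of nut3_end, nut4_end from where it was at the start of the episode below 0.004 m) or (distance of each of nut2_end, nut3_end from where it was at the start of the episode above 0.012 m and distance of each of nut4_end, nut1_end from where it was at the start of the episode below 0.004 m) or (distance of each of nut3_end, nut4_end from where it was at the start of the episode above 0.012 m and distance of each of nut1_end, nut2_end from where it was at the start of the episode below 0.004 m) or (distance of each of nut4_end, nut1_end from where it was at the start of the episode above 0.012 m and distance of each of nut2_end, nut3_end from where it was at the start of the episode below 0.004 m)).
It fails at once if the arm or the fingers lean on the lid with more than 20 N (contact force between any of the arm, the fingers and lid above 20 N).
It fails at once if a bystander is moved by more than 30 mm (distance of any of paint_tin, wrench, mixing_cup from where it was at the start of the episode above 0.03 m).
It also fails if it takes over 72 s, if anything falls off the work surface, if the arm or the gripper's body presses on something with over 40 N, if the wrist force passes 120 N, or if a joint passes its speed limit or range.

## Working session

There is one attempt and no reset: what is moved stays moved. The work goes in short steps, Python scripts to look and compute and a shell command to move; the robot and the scene stay as the last step left them, time stands still between calls to the robot, and variables do not carry over. Pictures are saved under pics/ and viewed, about 8 in all and at most 12, crops included, and the job is handed in when it is done.

```bash
mkdir -p pics; ls; cat > h.py <<'E'
import numpy as np, cv2
from station import robot
def ray(pic,px):
    u=cv2.undistortPoints(np.array([[px]],float),pic["mtx"],np.array(pic["dist"],float))[0,0]
    T=np.array(pic["world_from_camera"]); d=T[:3,:3]@np.array([u[0],-u[1],-1.]); return T[:3,3],d/np.linalg.norm(d)
def atz(pic,px,z):
    o,d=ray(pic,px); return o+d*(z-o[2])/d[2]
def tri(p1,x1,p2,x2):
    o1,d1=ray(p1,x1);o2,d2=ray(p2,x2)
    s=np.linalg.lstsq(np.c_[d1,-d2],o2-o1,rcond=None)[0]
    a=o1+s[0]*d1;b=o2+s[1]*d2
    return (a+b)/2,np.linalg.norm(a-b)
def proj(pic,P):
    T=np.linalg.inv(np.array(pic["world_from_camera"])); c=T[:3,:3]@np.array(P)+T[:3,3]
    return cv2.projectPoints(np.array([[c[0],-c[1],-c[2]]]),np.zeros(3),np.zeros(3),pic["mtx"],np.array(pic["dist"],float))[0][0,0]
E
python3 - <<'E'
from h import *
np.set_printoptions(precision=4,suppress=True)
print(robot.tips_ahead,robot.read_state())
P={c:robot.read_camera(c) for c in("top","side")}
for c in P:
    cv2.imwrite(f"pics/{c}0.png",cv2.cvtColor(P[c]["image"],cv2.COLOR_RGB2BGR)); print(c,np.array(P[c]["world_from_camera"]))
    for n in["pot","lid"]+[f"nut{i}" for i in(1,2,3,4)]+[f"nut{i}_end" for i in(1,2,3,4)]+["paint_tin","wrench","mixing_cup"]:
        print(c,n,[(np.round(d["centre"],1).tolist(),round(d["p"],2)) for d in robot.pinpoint(P[c],n)[:3]])
E
```

```text
pics
0.025 {'time_s': 0.0, 'joints': array([-1.18  ,  0.4684, -0.0116,  1.6037,  0.006 ,  1.0714, -0.0563]), 'qd': array([ 0.0014, -0.0014, -0.0008,  0.0001,  0.001 , -0.0003, -0.0002]), 'effort': array([ -0.0007, -53.2394,   0.0211, -25.1301,   0.0115,   0.0078,
        -0.    ]), 'ee_pos': array([0.273 , 0.5893, 0.2553]), 'tool_rot': array([ 0.8427,  0.5383, -0.0007,  0.0005]), 'wrist_force': array([0.0252, 0.3512, 0.6388]), 'wrist_torque': array([ 0.0609,  0.0289, -0.0033]), 'width': 0.9993477618188421}
top [[ 0.0081  0.9907 -0.1355  0.3936]
 [-0.9999  0.0097  0.011   0.0094]
 [ 0.0122  0.1354  0.9907  1.0555]
 [ 0.      0.      0.      1.    ]]
top pot [([205.6, 153.8], 0.91)]
top lid [([198.6, 145.0], 0.87), ([308.3, 196.7], 0.57)]
top nut1 [([281.4, 232.3], 0.77), ([271.8, 169.8], 0.69), ([345.2, 228.9], 0.61)]
top nut2 [([281.4, 232.3], 0.77), ([271.8, 169.8], 0.69), ([345.2, 228.9], 0.61)]
top nut3 [([281.4, 232.3], 0.77), ([271.8, 169.8], 0.69), ([345.2, 228.9], 0.61)]
top nut4 [([281.4, 232.3], 0.77), ([271.8, 169.8], 0.69), ([345.2, 228.9], 0.61)]
top nut1_end [([270.3, 17
[... 499 characters left out ...]
lid [([208.7, 252.0], 0.85), ([273.0, 187.2], 0.78)]
side nut1 [([296.0, 195.4], 0.68), ([248.9, 172.0], 0.63), ([293.9, 172.9], 0.5)]
side nut2 [([296.0, 195.4], 0.68), ([248.9, 172.0], 0.63), ([293.9, 172.9], 0.5)]
side nut3 [([296.0, 195.4], 0.68), ([248.9, 172.0], 0.63), ([293.9, 172.9], 0.5)]
side nut4 [([296.0, 195.4], 0.68), ([248.9, 172.0], 0.63), ([293.9, 172.9], 0.5)]
side nut1_end [([252.2, 190.4], 0.68), ([304.6, 167.8], 0.57)]
side nut2_end [([300.9, 191.0], 0.6), ([294.7, 197.9], 0.44)]
side nut3_end [([301.4, 166.8], 0.52)]
side nut4_end [([237.3, 163.6], 0.67)]
side paint_tin [([260.6, 326.1], 0.6)]
side wrench [([333.4, 340.5], 0.71)]
side mixing_cup [([292.4, 183.5], 0.59)]
```

View pics/top0.png

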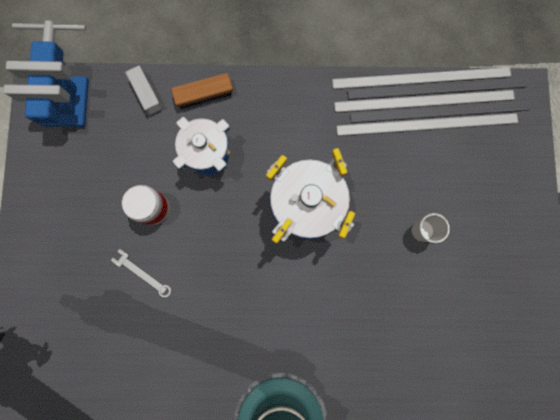

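View pics/side0.png

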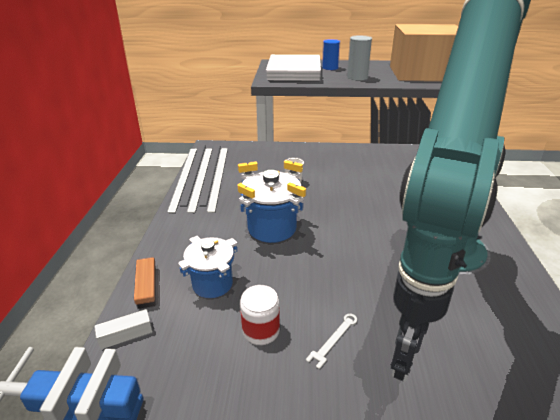

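The larger pot, with the yellow bar nuts, is at about (310,198) in the top view and (272,205) in the side view. In the top view its nuts are near (277,167), (340,161), (347,224) and (282,231). The small pot at (202,145) is the look-alike. Next I'll fit the bar boxes to the yellow masks.

```bash
cat > fit.py <<'E'
from h import *
from scipy.optimize import minimize
def ymask(pic):
    hsv=cv2.cvtColor(pic["image"],cv2.COLOR_RGB2HSV)
    return ((hsv[...,0]>18)&(hsv[...,0]<33)&(hsv[...,1]>150)&(hsv[...,2]>70)).astype(np.float32)
def fitbar(pics,x0,zn,R=22,heads=np.arange(0,np.pi,np.pi/8)):
    obs=[]
    for p in pics:
        c=proj(p,[x0[0],x0[1],zn+.024]); a=np.round(c).astype(int)-R
        obs.append((p,a,cv2.GaussianBlur(ymask(p),(0,0),1.)[a[1]:a[1]+2*R,a[0]:a[0]+2*R]))
    def cost(q):
        c,s=np.cos(q[2]),np.sin(q[2]);e=0
        for p,a,m in obs:
            pts=[proj(p,[q[0]+c*l-s*w,q[1]+s*l+c*w,zn+h])-a for l in(-.03,.03) for w in(-.007,.007) for h in(.011,.037)]
            hull=cv2.convexHull(np.array(pts,np.float32))[:,0]
            im=np.zeros((2*R*8,2*R*8),np.uint8); cv2.fillConvexPoly(im,np.round((hull+.5)*8*16).astype(int).astype(np.int32),255,shift=4)
            r=cv2.GaussianBlur(cv2.resize(im,(2*R,2*R),interpolation=cv2.INTER_AREA)/np.float32(255),(0,0),1.)
            e+=((r-m)**2).sum()
        return e
    best=None
    for h0 in heads:
        S=np.array([[0,0,0],[.006,0,0],[0,.006,0],[0,0,.2]])+[x0[0],x0[1],h0]
        r=minimize(cost,S[0],method="Nelder-Mead",options=dict(initial_simplex=S,xatol=2e-4,fatol=.02,maxiter=90))
        if best is None or r.fun<best.fun: best=r
    return best
E
python3 - <<'E'
from fit import *
np.set_printoptions(precision=4,suppress=True)
T,S=robot.read_camera("top"),robot.read_camera("side")
X=[]
for i,px in enumerate([(277,167),(340,161),(347,224),(282,231)]):
    g=atz(T,px,.193)
    for nm,ps in(("both",[T,S]),("top",[T])):
        r=fitbar(ps,g[:2],.1684); print(i,nm,r.x,round(float(r.fun),1))
        if nm=="both":X.append(r.x)
X=np.array(X);c=X[:,:2].mean(0);d=X[:,:2]-c
print("c",c,"r",np.linalg.norm(d,axis=1),"ang",np.degrees(np.arctan2(d[:,1],d[:,0])))
for n in("paint_tin","mixing_cup"):
    print(n,[tri(T,robot.pinpoint(T,n)[0]["centre"],S,robot.pinpoint(S,n)[0]["centre"])])
E
```

```text
0 both [ 0.6063  0.0137 -0.6604] 91.3
0 top [0.6064 0.0136 2.5145] 18.9
1 both [ 0.6199 -0.1276  0.3044] 65.4
1 top [ 0.621  -0.1272  3.4543] 24.3
2 both [ 0.4801 -0.1417  2.7046] 64.2
2 top [ 0.48   -0.1414  2.7201] 16.1
3 both [0.4636 0.0004 2.4783] 82.1
3 top [ 0.4639  0.0007 -0.6303] 14.2
c [ 0.5425 -0.0638] r [0.1004 0.1003 0.0998 0.1017] ang [  50.5106  -39.5083 -128.7102  140.8513]
paint_tin [(array([ 0.5389,  0.3411, -0.0011]), np.float64(0.010902765174812085))]
mixing_cup [(array([ 0.4656, -0.3484,  0.0791]), np.float64(0.029216464257249785))]
```

Both-view and top-only fits agree: a 100 mm circle, with yaw about 51°. The nuts are A (0.606, 0.014), B (0.620, -0.127), C (0.480, -0.142) and D (0.464, 0.000), and the opposite pairs are A–C and B–D. I'll go above A first.

```bash
python3 -m creep '[{"tx":11.1,"ty":-19.2,"tz":0.2,"rz":-1.97,"claw":0.5},{"tx":11.1,"ty":-19.2,"tz":0.2,"rz":-1.97,"claw":0.5},{"tx":11.1,"ty":-19.2,"tz":0.2,"rz":-1.97,"claw":0.5},{"tx":11.1,"ty":-19.2,"tz":0.2,"rz":-1.97,"claw":0.5},{"tx":11.1,"ty":-19.2,"tz":0.2,"rz":-1.97,"claw":0.5},{"tx":11.1,"ty":-19.2,"tz":0.2,"rz":-1.97,"claw":0.5},{"tx":11.1,"ty":-19.2,"tz":0.2,"rz":-1.97,"claw":0.5},{"tx":11.1,"ty":-19.2,"tz":0.2,"rz":-1.97,"claw":0.5},{"tx":11.1,"ty":-19.2,"tz":0.2,"rz":-1.97,"claw":0.5},{"tx":11.1,"ty":-19.2,"tz":0.2,"rz":-1.97,"claw":0.5},{"tx":11.1,"ty":-19.2,"tz":0.2,"rz":-1.97,"claw":0.5},{"tx":11.1,"ty":-19.2,"tz":0.2,"rz":-1.97,"claw":0.5},{"tx":11.1,"ty":-19.2,"tz":0.2,"rz":-1.97,"claw":0.5},{"tx":11.1,"ty":-19.2,"tz":0.2,"rz":-1.97,"claw":0.5},{"tx":11.1,"ty":-19.2,"tz":0.2,"rz":-1.97,"claw":0.5},{"tx":11.1,"ty":-19.2,"tz":0.2,"rz":-1.97,"claw":0.5},{"tx":11.1,"ty":-19.2,"tz":0.2,"rz":-1.97,"claw":0.5},{"tx":11.1,"ty":-19.2,"tz":0.2,"rz":-1.97,"claw":0.5},{"tx":11.1,"ty":-19.2,"tz":0.2,"rz":-1.97,"claw":0.5},{"tx":11.1,"ty":-19.2,"tz":0.2,"rz":-1.97,"claw":0.5}]'
cat > st.py <<'E'
from h import *
import sys
from scipy.spatial.transform import Rotation as R
s=robot.read_state(); x=R.from_quat(s["tool_rot"]).as_matrix()
print("t%.2f"%s["time_s"],"pos",s["ee_pos"].round(4),"psi %.3f"%np.arctan2(x[1,0],x[0,0]),"tilt",x[:2,2].round(4),"F",s["wrist_force"].round(1),"M",s["wrist_torque"].round(3),"w %.3f"%s["width"],"j7 %.2f"%s["joints"][6])
if len(sys.argv)>1:
    g=np.array([float(v) for v in sys.argv[1].split(",")]);d=(g[:3]-s["ee_pos"])/.03
    print("units",d.round(2),"rz %.2f"%(np.degrees(g[3]-np.arctan2(x[1,0],x[0,0]))/6))
E
python3 st.py 0.6064,0.0136,0.201,0.931
```

```text
t1.70 pos [0.2732 0.5898 0.2563] psi 1.137 tilt [0.0001 0.0001] F [0.4 0.7 0.3] M [0.014 0.018 0.019] w 1.000 j7 -0.06
units [ 11.11 -19.21  -1.84] rz -1.97schema error: expected keys claw, tx, ty, tz, rx, ry, rz
```

```bash
python3 -m creep '[{"tx":11.1,"ty":-19.2,"tz":0.2,"rx":0,"ry":0,"rz":-1.97,"claw":0.5},{"tx":11.1,"ty":-19.2,"tz":0.2,"rx":0,"ry":0,"rz":-1.97,"claw":0.5},{"tx":11.1,"ty":-19.2,"tz":0.2,"rx":0,"ry":0,"rz":-1.97,"claw":0.5},{"tx":11.1,"ty":-19.2,"tz":0.2,"rx":0,"ry":0,"rz":-1.97,"claw":0.5},{"tx":11.1,"ty":-19.2,"tz":0.2,"rx":0,"ry":0,"rz":-1.97,"claw":0.5},{"tx":11.1,"ty":-19.2,"tz":0.2,"rx":0,"ry":0,"rz":-1.97,"claw":0.5},{"tx":11.1,"ty":-19.2,"tz":0.2,"rx":0,"ry":0,"rz":-1.97,"claw":0.5},{"tx":11.1,"ty":-19.2,"tz":0.2,"rx":0,"ry":0,"rz":-1.97,"claw":0.5},{"tx":11.1,"ty":-19.2,"tz":0.2,"rx":0,"ry":0,"rz":-1.97,"claw":0.5},{"tx":11.1,"ty":-19.2,"tz":0.2,"rx":0,"ry":0,"rz":-1.97,"claw":0.5},{"tx":11.1,"ty":-19.2,"tz":0.2,"rx":0,"ry":0,"rz":-1.97,"claw":0.5},{"tx":11.1,"ty":-19.2,"tz":0.2,"rx":0,"ry":0,"rz":-1.97,"claw":0.5},{"tx":11.1,"ty":-19.2,"tz":0.2,"rx":0,"ry":0,"rz":-1.97,"claw":0.5},{"tx":11.1,"ty":-19.2,"tz":0.2,"rx":0,"ry":0,"rz":-1.97,"claw":0.5},{"tx":11.1,"ty":-19.2,"tz":0.2,"rx":0,"ry":0,"rz":-1.97,"claw":0.5},{"tx":11.1,"ty":-19.2,"tz":0.2,"rx":0,"ry":0,"rz":-1.97,"claw":0.5},{"tx":11.1,"ty":-19.2,"tz":0.2,"rx":0,"ry":0,"rz":-1.97,"claw":0.5},{"tx":11.1,"ty":-19.2,"tz":0.2,"rx":0,"ry":0,"rz":-1.97,"claw":0.5},{"tx":11.1,"ty":-19.2,"tz":0.2,"rx":0,"ry":0,"rz":-1.97,"claw":0.5},{"tx":11.1,"ty":-19.2,"tz":0.2,"rx":0,"ry":0,"rz":-1.97,"claw":0.5}]'
python3 st.py 0.6064,0.0136,0.201,0.931
```

```text
time_s: 3.37
ee_pos: [0.6057, 0.0157, 0.2621]
tool_rot: [0.893, 0.45, -0.0, -0.001]
wrist_force: [1.2, -0.3, 0.6]
width: 0.503
t3.37 pos [0.6057 0.0157 0.2621] psi 0.933 tilt [-0.0006  0.001 ] F [ 1.2 -0.3  0.6] M [-0.031  0.013 -0.035] w 0.503 j7 0.97
units [ 0.02 -0.07 -2.04] rz -0.02
```

```bash
python3 -m creep '[{"tx":0.02,"ty":-0.05,"tz":-0.8,"rx":0,"ry":0,"rz":0,"claw":0.5},{"tx":0.02,"ty":-0.05,"tz":-1.6,"rx":0,"ry":0,"rz":0,"claw":0.5},{"tx":0.02,"ty":-0.05,"tz":-2.0,"rx":0,"ry":0,"rz":0,"claw":0.5},{"tx":0.02,"ty":-0.05,"tz":-2.0,"rx":0,"ry":0,"rz":0,"claw":0.3},{"tx":0.02,"ty":-0.05,"tz":-2.0,"rx":0,"ry":0,"rz":0,"claw":0.1},{"tx":0.02,"ty":-0.05,"tz":-2.0,"rx":0,"ry":0,"rz":0,"claw":0.1},{"tx":0.02,"ty":-0.05,"tz":-2.0,"rx":0,"ry":0,"rz":0,"claw":0.1},{"tx":0.02,"ty":-0.05,"tz":-2.0,"rx":0,"ry":0,"rz":0,"claw":0.1}]'
python3 st.py 0.6064,0.0136,0.201,0.931
```

```text
time_s: 4.03
ee_pos: [0.6073, 0.0136, 0.2031]
tool_rot: [0.893, 0.449, 0.001, -0.0]
wrist_force: [0.9, 4.1, -3.0]
width: 0.148
t4.03 pos [0.6073 0.0136 0.2031] psi 0.932 tilt [0.0014 0.0015] F [ 0.9  4.1 -3. ] M [ 0.834 -0.109 -0.039] w 0.148 j7 0.99
units [-0.03 -0.   -0.07] rz -0.01
```

```bash
python3 -m creep '[{"tx":0,"ty":0,"tz":-0.003,"rx":0,"ry":0,"rz":-0.6,"claw":0.1},{"tx":0,"ty":0,"tz":-0.006,"rx":0,"ry":0,"rz":-1.2,"claw":0.1},{"tx":0,"ty":0,"tz":-0.009,"rx":0,"ry":0,"rz":-1.8,"claw":0.1},{"tx":0,"ty":0,"tz":-0.012,"rx":0,"ry":0,"rz":-2.4,"claw":0.1},{"tx":0,"ty":0,"tz":-0.015,"rx":0,"ry":0,"rz":-3.0,"claw":0.1},{"tx":0,"ty":0,"tz":-0.018,"rx":0,"ry":0,"rz":-3.6,"claw":0.1}]'
python3 st.py
python3 -m creep '[{"tx":0,"ty":0,"tz":-0.003,"rx":0,"ry":0,"rz":-0.6,"claw":0.1},{"tx":0,"ty":0,"tz":-0.006,"rx":0,"ry":0,"rz":-1.2,"claw":0.1},{"tx":0,"ty":0,"tz":-0.009,"rx":0,"ry":0,"rz":-1.8,"claw":0.1},{"tx":0,"ty":0,"tz":-0.012,"rx":0,"ry":0,"rz":-2.4,"claw":0.1},{"tx":0,"ty":0,"tz":-0.015,"rx":0,"ry":0,"rz":-3.0,"claw":0.1},{"tx":0,"ty":0,"tz":-0.015,"rx":0,"ry":0,"rz":-3.0,"claw":0.1}]'
python3 st.py
```

```text
time_s: 4.53
ee_pos: [0.6066, 0.0131, 0.2026]
tool_rot: [0.962, 0.273, -0.0, -0.0]
wrist_force: [-1.4, 3.4, 0.7]
width: 0.152
t4.53 pos [0.6066 0.0131 0.2026] psi 0.553 tilt [-0.0004  0.0008] F [-1.4  3.4  0.7] M [0.503 0.555 0.384] w 0.152 j7 0.65
time_s: 5.03
ee_pos: [0.6059, 0.0128, 0.2022]
tool_rot: [0.993, 0.119, -0.001, -0.0]
wrist_force: [-5.1, 1.9, 2.9]
width: 0.152
t5.03 pos [0.6059 0.0128 0.2022] psi 0.240 tilt [-0.0022  0.0006] F [-5.1  1.9  2.9] M [0.374 1.249 0.352] w 0.152 j7 0.38
```

```bash
python3 -m creep '[{"tx":0,"ty":0,"tz":0,"rx":0,"ry":0,"rz":0.3,"claw":0.5},{"tx":0,"ty":0,"tz":0,"rx":0,"ry":0,"rz":0.3,"claw":0.5},{"tx":0,"ty":0,"tz":0,"rx":0,"ry":0,"rz":0.3,"claw":0.5},{"tx":0,"ty":0,"tz":1.0,"rx":0,"ry":0,"rz":0.3,"claw":0.5},{"tx":0,"ty":0,"tz":1.7,"rx":0,"ry":0,"rz":1,"claw":0.5},{"tx":-4.2,"ty":-5.15,"tz":1.7,"rx":0,"ry":0,"rz":8.6,"claw":0.5},{"tx":-4.2,"ty":-5.15,"tz":1.7,"rx":0,"ry":0,"rz":8.6,"claw":0.5},{"tx":-4.2,"ty":-5.15,"tz":1.7,"rx":0,"ry":0,"rz":8.6,"claw":0.5},{"tx":-4.2,"ty":-5.15,"tz":1.7,"rx":0,"ry":0,"rz":8.6,"claw":0.5},{"tx":-4.2,"ty":-5.15,"tz":1.7,"rx":0,"ry":0,"rz":8.6,"claw":0.5},{"tx":-4.2,"ty":-5.15,"tz":1.7,"rx":0,"ry":0,"rz":8.6,"claw":0.5},{"tx":-4.2,"ty":-5.15,"tz":1.7,"rx":0,"ry":0,"rz":8.6,"claw":0.5},{"tx":-4.2,"ty":-5.15,"tz":1.7,"rx":0,"ry":0,"rz":8.6,"claw":0.5},{"tx":-4.2,"ty":-5.15,"tz":1.7,"rx":0,"ry":0,"rz":8.6,"claw":0.5}]'
python3 st.py 0.480,-0.1415,0.2025,1.141
```

```text
time_s: 6.2
ee_pos: [0.481, -0.1427, 0.2527]
tool_rot: [0.843, 0.539, 0.0, 0.0]
wrist_force: [0.6, -0.5, -0.6]
width: 0.506
t6.20 pos [ 0.481  -0.1427  0.2527] psi 1.138 tilt [ 0.0011 -0.0002] F [ 0.6 -0.5 -0.6] M [ 0.048 -0.014 -0.071] w 0.506 j7 1.46
units [-0.03  0.04 -1.67] rz 0.03
```

```bash
python3 -m creep '[{"tx":-0.03,"ty":0.03,"tz":-1.0,"rx":0,"ry":0,"rz":0.03,"claw":0.5},{"tx":-0.03,"ty":0.03,"tz":-1.67,"rx":0,"ry":0,"rz":0.03,"claw":0.5},{"tx":-0.03,"ty":0.03,"tz":-1.67,"rx":0,"ry":0,"rz":0.03,"claw":0.3},{"tx":-0.03,"ty":0.03,"tz":-1.67,"rx":0,"ry":0,"rz":0.03,"claw":0.1},{"tx":-0.03,"ty":0.03,"tz":-1.67,"rx":0,"ry":0,"rz":0.03,"claw":0.1},{"tx":-0.03,"ty":0.03,"tz":-1.67,"rx":0,"ry":0,"rz":0.03,"claw":0.1},{"tx":-0.03,"ty":0.03,"tz":-1.67,"rx":0,"ry":0,"rz":0.03,"claw":0.1}]'
python3 st.py
```

```text
time_s: 6.78
ee_pos: [0.4804, -0.1404, 0.2026]
tool_rot: [0.841, 0.541, 0.001, -0.0]
wrist_force: [2.0, 4.0, -7.3]
width: 0.149
t6.78 pos [ 0.4804 -0.1404  0.2026] psi 1.144 tilt [0.0009 0.0007] F [ 2.   4.  -7.3] M [ 0.702 -0.434  0.078] w 0.149 j7 1.50
```

```bash
python3 -m creep '[{"tx":0,"ty":0,"tz":-0.003,"rx":0,"ry":0,"rz":-0.6,"claw":0.1},{"tx":0,"ty":0,"tz":-0.006,"rx":0,"ry":0,"rz":-1.2,"claw":0.1},{"tx":0,"ty":0,"tz":-0.009,"rx":0,"ry":0,"rz":-1.8,"claw":0.1},{"tx":0,"ty":0,"tz":-0.012,"rx":0,"ry":0,"rz":-2.4,"claw":0.1},{"tx":0,"ty":0,"tz":-0.015,"rx":0,"ry":0,"rz":-3.0,"claw":0.1},{"tx":0,"ty":0,"tz":-0.018,"rx":0,"ry":0,"rz":-3.6,"claw":0.1},{"tx":0,"ty":0,"tz":-0.021,"rx":0,"ry":0,"rz":-4.2,"claw":0.1},{"tx":0,"ty":0,"tz":-0.024,"rx":0,"ry":0,"rz":-4.8,"claw":0.1},{"tx":0,"ty":0,"tz":-0.027,"rx":0,"ry":0,"rz":-5.4,"claw":0.1},{"tx":0,"ty":0,"tz":-0.03,"rx":0,"ry":0,"rz":-6.0,"claw":0.1},{"tx":0,"ty":0,"tz":-0.033,"rx":0,"ry":0,"rz":-6.6,"claw":0.1},{"tx":0,"ty":0,"tz":-0.033,"rx":0,"ry":0,"rz":-6.6,"claw":0.1}]'
python3 st.py 0.6205,-0.1274,0.2525,1.88
```

```text
time_s: 7.78
ee_pos: [0.4793, -0.1413, 0.2016]
tool_rot: [0.975, 0.224, -0.001, -0.0]
wrist_force: [-2.5, 0.9, -1.4]
width: 0.15
t7.78 pos [ 0.4793 -0.1413  0.2016] psi 0.452 tilt [-0.0014 -0.    ] F [-2.5  0.9 -1.4] M [0.179 0.741 0.396] w 0.150 j7 0.86
units [4.71 0.46 1.7 ] rz 13.64
```

```bash
python3 -m creep '[{"tx":0,"ty":0,"tz":0,"rx":0,"ry":0,"rz":0.3,"claw":0.5},{"tx":0,"ty":0,"tz":0,"rx":0,"ry":0,"rz":0.3,"claw":0.5},{"tx":0,"ty":0,"tz":0,"rx":0,"ry":0,"rz":0.3,"claw":0.5},{"tx":0,"ty":0,"tz":1.0,"rx":0,"ry":0,"rz":0.3,"claw":0.5},{"tx":0,"ty":0,"tz":1.7,"rx":0,"ry":0,"rz":1.4,"claw":0.5},{"tx":4.7,"ty":0.46,"tz":1.7,"rx":0,"ry":0,"rz":13.6,"claw":0.5},{"tx":4.7,"ty":0.46,"tz":1.7,"rx":0,"ry":0,"rz":13.6,"claw":0.5},{"tx":4.7,"ty":0.46,"tz":1.7,"rx":0,"ry":0,"rz":13.6,"claw":0.5},{"tx":4.7,"ty":0.46,"tz":1.7,"rx":0,"ry":0,"rz":13.6,"claw":0.5},{"tx":4.7,"ty":0.46,"tz":1.7,"rx":0,"ry":0,"rz":13.6,"claw":0.5},{"tx":4.7,"ty":0.46,"tz":1.7,"rx":0,"ry":0,"rz":13.6,"claw":0.5},{"tx":4.7,"ty":0.46,"tz":1.7,"rx":0,"ry":0,"rz":13.6,"claw":0.5},{"tx":4.7,"ty":0.46,"tz":1.7,"rx":0,"ry":0,"rz":13.6,"claw":0.5},{"tx":4.7,"ty":0.46,"tz":1.7,"rx":0,"ry":0,"rz":13.6,"claw":0.5},{"tx":4.7,"ty":0.46,"tz":1.7,"rx":0,"ry":0,"rz":13.6,"claw":0.5},{"tx":4.7,"ty":0.46,"tz":1.7,"rx":0,"ry":0,"rz":13.6,"claw":0.5},{"tx":4.7,"ty":0.46,"tz":1.7,"rx":0,"ry":0,"rz":13.6,"claw":0.5},{"tx":4.7,"ty":0.46,"tz":1.7,"rx":0,"ry":0,"rz":13.6,"claw":0.5}]'
python3 st.py 0.6205,-0.1274,0.2025,1.88
```

```text
time_s: 9.28
ee_pos: [0.6212, -0.1281, 0.2527]
tool_rot: [0.592, 0.806, 0.0, 0.0]
wrist_force: [-0.6, -0.3, -0.3]
width: 0.499
t9.28 pos [ 0.6212 -0.1281  0.2527] psi 1.874 tilt [ 0.0009 -0.0002] F [-0.6 -0.3 -0.3] M [ 0.017 -0.02  -0.022] w 0.499 j7 2.11
units [-0.02  0.02 -1.67] rz 0.05
```

```bash
python3 -m creep '[{"tx":-0.02,"ty":0.02,"tz":-1.0,"rx":0,"ry":0,"rz":0.05,"claw":0.5},{"tx":-0.02,"ty":0.02,"tz":-1.67,"rx":0,"ry":0,"rz":0.05,"claw":0.5},{"tx":-0.02,"ty":0.02,"tz":-1.67,"rx":0,"ry":0,"rz":0.05,"claw":0.3},{"tx":-0.02,"ty":0.02,"tz":-1.67,"rx":0,"ry":0,"rz":0.05,"claw":0.1},{"tx":-0.02,"ty":0.02,"tz":-1.67,"rx":0,"ry":0,"rz":0.05,"claw":0.1},{"tx":-0.02,"ty":0.02,"tz":-1.67,"rx":0,"ry":0,"rz":0.05,"claw":0.1},{"tx":-0.02,"ty":0.02,"tz":-1.67,"rx":0,"ry":0,"rz":0.05,"claw":0.1}]'
python3 st.py
```

```text
time_s: 9.87
ee_pos: [0.6197, -0.1254, 0.2022]
tool_rot: [0.589, 0.808, 0.0, -0.001]
wrist_force: [-3.3, 4.2, -4.4]
width: 0.15
t9.87 pos [ 0.6197 -0.1254  0.2022] psi 1.882 tilt [-0.0017  0.0018] F [-3.3  4.2 -4.4] M [0.846 0.583 0.026] w 0.150 j7 2.12
```

```bash
python3 -m creep '[{"tx":0,"ty":0,"tz":-0.003,"rx":0,"ry":0,"rz":-0.6,"claw":0.1},{"tx":0,"ty":0,"tz":-0.006,"rx":0,"ry":0,"rz":-1.2,"claw":0.1},{"tx":0,"ty":0,"tz":-0.009,"rx":0,"ry":0,"rz":-1.8,"claw":0.1},{"tx":0,"ty":0,"tz":-0.012,"rx":0,"ry":0,"rz":-2.4,"claw":0.1},{"tx":0,"ty":0,"tz":-0.015,"rx":0,"ry":0,"rz":-3.0,"claw":0.1},{"tx":0,"ty":0,"tz":-0.018,"rx":0,"ry":0,"rz":-3.6,"claw":0.1},{"tx":0,"ty":0,"tz":-0.021,"rx":0,"ry":0,"rz":-4.2,"claw":0.1},{"tx":0,"ty":0,"tz":-0.024,"rx":0,"ry":0,"rz":-4.8,"claw":0.1},{"tx":0,"ty":0,"tz":-0.027,"rx":0,"ry":0,"rz":-5.4,"claw":0.1},{"tx":0,"ty":0,"tz":-0.03,"rx":0,"ry":0,"rz":-6.0,"claw":0.1},{"tx":0,"ty":0,"tz":-0.033,"rx":0,"ry":0,"rz":-6.6,"claw":0.1},{"tx":0,"ty":0,"tz":-0.033,"rx":0,"ry":0,"rz":-6.6,"claw":0.1}]'
python3 st.py 0.464,0.0005,0.2525,0.935
```

```text
time_s: 10.87
ee_pos: [0.6195, -0.1256, 0.2012]
tool_rot: [0.828, 0.56, -0.001, -0.001]
wrist_force: [-4.1, 4.1, -3.5]
width: 0.149
t10.87 pos [ 0.6195 -0.1256  0.2012] psi 1.190 tilt [-0.0024  0.0012] F [-4.1  4.1 -3.5] M [0.631 0.892 0.36 ] w 0.149 j7 1.51
units [-5.18  4.2   1.71] rz -2.43
```

```bash
python3 -m creep '[{"tx":0,"ty":0,"tz":0,"rx":0,"ry":0,"rz":0.3,"claw":0.5},{"tx":0,"ty":0,"tz":0,"rx":0,"ry":0,"rz":0.3,"claw":0.5},{"tx":0,"ty":0,"tz":0,"rx":0,"ry":0,"rz":0.3,"claw":0.5},{"tx":0,"ty":0,"tz":1.0,"rx":0,"ry":0,"rz":0.3,"claw":0.5},{"tx":0,"ty":0,"tz":1.7,"rx":0,"ry":0,"rz":0.3,"claw":0.5},{"tx":-5.18,"ty":4.2,"tz":1.7,"rx":0,"ry":0,"rz":-2.54,"claw":0.5},{"tx":-5.18,"ty":4.2,"tz":1.7,"rx":0,"ry":0,"rz":-2.54,"claw":0.5},{"tx":-5.18,"ty":4.2,"tz":1.7,"rx":0,"ry":0,"rz":-2.54,"claw":0.5},{"tx":-5.18,"ty":4.2,"tz":1.7,"rx":0,"ry":0,"rz":-2.54,"claw":0.5},{"tx":-5.18,"ty":4.2,"tz":1.7,"rx":0,"ry":0,"rz":-2.54,"claw":0.5},{"tx":-5.18,"ty":4.2,"tz":1.7,"rx":0,"ry":0,"rz":-2.54,"claw":0.5},{"tx":-5.18,"ty":4.2,"tz":1.7,"rx":0,"ry":0,"rz":-2.54,"claw":0.5},{"tx":-5.18,"ty":4.2,"tz":1.7,"rx":0,"ry":0,"rz":-2.54,"claw":0.5}]'
python3 st.py 0.464,0.0005,0.2025,0.924
```

```text
time_s: 11.95
ee_pos: [0.4663, -0.0015, 0.2534]
tool_rot: [0.895, 0.445, 0.002, 0.001]
wrist_force: [0.5, -0.1, -0.3]
width: 0.505
t11.95 pos [ 0.4663 -0.0015  0.2534] psi 0.923 tilt [0.0036 0.0002] F [ 0.5 -0.1 -0.3] M [-0.053  0.009  0.046] w 0.505 j7 0.93
units [-0.08  0.07 -1.7 ] rz 0.01
```

```bash
python3 -m creep '[{"tx":-0.05,"ty":0.05,"tz":-1.0,"rx":0,"ry":0,"rz":0,"claw":0.5},{"tx":-0.05,"ty":0.05,"tz":-1.68,"rx":0,"ry":0,"rz":0,"claw":0.5},{"tx":-0.05,"ty":0.05,"tz":-1.68,"rx":0,"ry":0,"rz":0,"claw":0.3},{"tx":-0.05,"ty":0.05,"tz":-1.68,"rx":0,"ry":0,"rz":0,"claw":0.1},{"tx":-0.05,"ty":0.05,"tz":-1.68,"rx":0,"ry":0,"rz":0,"claw":0.1},{"tx":-0.05,"ty":0.05,"tz":-1.68,"rx":0,"ry":0,"rz":0,"claw":0.1},{"tx":-0.05,"ty":0.05,"tz":-1.68,"rx":0,"ry":0,"rz":0,"claw":0.1}]'
python3 st.py
```

```text
time_s: 12.53
ee_pos: [0.4651, 0.0006, 0.2022]
tool_rot: [0.895, 0.446, 0.002, 0.001]
wrist_force: [5.4, 1.4, -12.6]
width: 0.151
t12.53 pos [0.4651 0.0006 0.2022] psi 0.924 tilt [ 0.0034 -0.0001] F [  5.4   1.4 -12.6] M [ 0.345 -1.11   0.085] w 0.151 j7 0.97
```

```bash
python3 -m creep '[{"tx":0,"ty":0,"tz":-0.02,"rx":0,"ry":0,"rz":-0.6,"claw":0.1},{"tx":0,"ty":0,"tz":-0.03,"rx":0,"ry":0,"rz":-1.2,"claw":0.1},{"tx":0,"ty":0,"tz":-0.03,"rx":0,"ry":0,"rz":-1.8,"claw":0.1},{"tx":0,"ty":0,"tz":-0.04,"rx":0,"ry":0,"rz":-2.4,"claw":0.1},{"tx":0,"ty":0,"tz":-0.04,"rx":0,"ry":0,"rz":-3.0,"claw":0.1},{"tx":0,"ty":0,"tz":-0.045,"rx":0,"ry":0,"rz":-3.6,"claw":0.1},{"tx":0,"ty":0,"tz":-0.05,"rx":0,"ry":0,"rz":-4.2,"claw":0.1},{"tx":0,"ty":0,"tz":-0.05,"rx":0,"ry":0,"rz":-4.8,"claw":0.1},{"tx":0,"ty":0,"tz":-0.055,"rx":0,"ry":0,"rz":-5.4,"claw":0.1},{"tx":0,"ty":0,"tz":-0.06,"rx":0,"ry":0,"rz":-6.0,"claw":0.1},{"tx":0,"ty":0,"tz":-0.06,"rx":0,"ry":0,"rz":-6.6,"claw":0.1},{"tx":0,"ty":0,"tz":-0.06,"rx":0,"ry":0,"rz":-6.6,"claw":0.1}]'
python3 st.py 0.6061,0.0130,0.2525,0.335
```

```text
time_s: 13.53
ee_pos: [0.4644, 0.0004, 0.2011]
tool_rot: [0.993, 0.116, 0.001, 0.0]
wrist_force: [0.3, -0.4, -0.8]
width: 0.15
t13.53 pos [4.644e-01 4.000e-04 2.011e-01] psi 0.232 tilt [ 0.0018 -0.0001] F [ 0.3 -0.4 -0.8] M [-0.02   0.18   0.372] w 0.150 j7 0.32
units [4.72 0.42 1.71] rz 0.98
```

```bash
python3 -m creep '[{"tx":0,"ty":0,"tz":0,"rx":0,"ry":0,"rz":0.3,"claw":0.5},{"tx":0,"ty":0,"tz":0,"rx":0,"ry":0,"rz":0.3,"claw":0.5},{"tx":0,"ty":0,"tz":0,"rx":0,"ry":0,"rz":0.3,"claw":0.5},{"tx":0,"ty":0,"tz":1.0,"rx":0,"ry":0,"rz":0.3,"claw":0.5},{"tx":0,"ty":0,"tz":1.7,"rx":0,"ry":0,"rz":0.3,"claw":0.5},{"tx":4.72,"ty":0.42,"tz":1.7,"rx":0,"ry":0,"rz":0.98,"claw":0.5},{"tx":4.72,"ty":0.42,"tz":1.7,"rx":0,"ry":0,"rz":0.98,"claw":0.5},{"tx":4.72,"ty":0.42,"tz":1.7,"rx":0,"ry":0,"rz":0.98,"claw":0.5},{"tx":4.72,"ty":0.42,"tz":1.7,"rx":0,"ry":0,"rz":0.98,"claw":0.5},{"tx":4.72,"ty":0.42,"tz":1.7,"rx":0,"ry":0,"rz":0.98,"claw":0.5},{"tx":4.72,"ty":0.42,"tz":1.7,"rx":0,"ry":0,"rz":0.98,"claw":0.5},{"tx":4.72,"ty":0.42,"tz":1.7,"rx":0,"ry":0,"rz":0.98,"claw":0.5}]'
python3 st.py 0.6062,0.013,0.2015,0.335
```

```text
time_s: 14.53
ee_pos: [0.6041, 0.0126, 0.2507]
tool_rot: [0.986, 0.167, -0.001, 0.0]
wrist_force: [-0.1, 0.2, -0.5]
width: 0.501
t14.53 pos [0.6041 0.0126 0.2507] psi 0.335 tilt [-0.0012 -0.0002] F [-0.1  0.2 -0.5] M [-0.008  0.027  0.015] w 0.501 j7 0.46
units [ 0.07  0.01 -1.64] rz 0.00
```

```bash
python3 -m creep '[{"tx":0.05,"ty":0.01,"tz":-1.0,"rx":0,"ry":0,"rz":0,"claw":0.5},{"tx":0.05,"ty":0.01,"tz":-1.66,"rx":0,"ry":0,"rz":0,"claw":0.5},{"tx":0.05,"ty":0.01,"tz":-1.66,"rx":0,"ry":0,"rz":0,"claw":0.3},{"tx":0.05,"ty":0.01,"tz":-1.66,"rx":0,"ry":0,"rz":0,"claw":0.1},{"tx":0.05,"ty":0.01,"tz":-1.66,"rx":0,"ry":0,"rz":0,"claw":0.1},{"tx":0.05,"ty":0.01,"tz":-1.66,"rx":0,"ry":0,"rz":0,"claw":0.1},{"tx":0.05,"ty":0.01,"tz":-1.66,"rx":0,"ry":0,"rz":0,"claw":0.1},{"tx":0.05,"ty":0.01,"tz":-1.66,"rx":0,"ry":0,"rz":0,"claw":0.1}]'
python3 st.py
```

```text
time_s: 15.2
ee_pos: [0.6062, 0.0132, 0.2021]
tool_rot: [0.986, 0.167, -0.0, -0.0]
wrist_force: [-4.2, 0.4, 2.5]
width: 0.152
t15.20 pos [0.6062 0.0132 0.2021] psi 0.336 tilt [-0.0003  0.0002] F [-4.2  0.4  2.5] M [-0.167  1.052 -0.055] w 0.152 j7 0.48
```

```bash
cat > ok.py <<'E'
from h import *
import sys
s=robot.read_state(); x,y=s["tool_rot"][:2]; m=s["wrist_torque"][2]
print("   t%.2f psi %.3f Mz %.3f z %.4f F"%(s["time_s"],2*np.arctan2(y,x),m,s["ee_pos"][2]),s["wrist_force"].round(1))
sys.exit(int(m>0.6))
E
python3 -m creep '[{"tx":0,"ty":0,"tz":-0.003,"rx":0,"ry":0,"rz":-0.6,"claw":0.1},{"tx":0,"ty":0,"tz":-0.006,"rx":0,"ry":0,"rz":-1.2,"claw":0.1},{"tx":0,"ty":0,"tz":-0.009,"rx":0,"ry":0,"rz":-1.8,"claw":0.1},{"tx":0,"ty":0,"tz":-0.012,"rx":0,"ry":0,"rz":-2.4,"claw":0.1},{"tx":0,"ty":0,"tz":-0.015,"rx":0,"ry":0,"rz":-3.0,"claw":0.1},{"tx":0,"ty":0,"tz":-0.018,"rx":0,"ry":0,"rz":-3.6,"claw":0.1},{"tx":0,"ty":0,"tz":-0.021,"rx":0,"ry":0,"rz":-4.2,"claw":0.1},{"tx":0,"ty":0,"tz":-0.024,"rx":0,"ry":0,"rz":-4.8,"claw":0.1},{"tx":0,"ty":0,"tz":-0.027,"rx":0,"ry":0,"rz":-5.4,"claw":0.1},{"tx":0,"ty":0,"tz":-0.03,"rx":0,"ry":0,"rz":-6.0,"claw":0.1},{"tx":0,"ty":0,"tz":-0.03,"rx":0,"ry":0,"rz":-6.0,"claw":0.1}]' >/dev/null
python3 ok.py && python3 -m creep '[{"tx":0,"ty":0,"tz":-0.003,"rx":0,"ry":0,"rz":-0.5,"claw":0.1},{"tx":0,"ty":0,"tz":-0.003,"rx":0,"ry":0,"rz":-0.5,"claw":0.1}]' >/dev/null
python3 ok.py && python3 -m creep '[{"tx":0,"ty":0,"tz":-0.003,"rx":0,"ry":0,"rz":-0.5,"claw":0.1},{"tx":0,"ty":0,"tz":-0.003,"rx":0,"ry":0,"rz":-0.5,"claw":0.1}]' >/dev/null
python3 ok.py && python3 -m creep '[{"tx":0,"ty":0,"tz":-0.003,"rx":0,"ry":0,"rz":-0.5,"claw":0.1},{"tx":0,"ty":0,"tz":-0.003,"rx":0,"ry":0,"rz":-0.5,"claw":0.1}]' >/dev/null
python3 ok.py && python3 -m creep '[{"tx":0,"ty":0,"tz":-0.003,"rx":0,"ry":0,"rz":-0.5,"claw":0.1},{"tx":0,"ty":0,"tz":-0.003,"rx":0,"ry":0,"rz":-0.5,"claw":0.1}]' >/dev/null
python3 ok.py
```

```text
t16.12 psi -0.294 Mz 0.416 z 0.2013 F [-10.1  -1.3   9.3]
   t16.28 psi -0.345 Mz 0.383 z 0.2012 F [-9.9 -0.7  8.2]
   t16.45 psi -0.398 Mz 0.445 z 0.2011 F [-10.8  -1.2   9.1]
   t16.62 psi -0.450 Mz 0.459 z 0.2010 F [-11.6  -0.7  10. ]
   t16.78 psi -0.502 Mz 0.421 z 0.2010 F [-11.2  -0.8  10. ]
```

```bash
python3 ok.py && python3 -m creep '[{"tx":0.03,"ty":0,"tz":0,"rx":0,"ry":0,"rz":-0.5,"claw":0.1},{"tx":0.03,"ty":0,"tz":0,"rx":0,"ry":0,"rz":-0.5,"claw":0.1}]' >/dev/null
python3 ok.py && python3 -m creep '[{"tx":0,"ty":0,"tz":0,"rx":0,"ry":0,"rz":-0.5,"claw":0.1},{"tx":0,"ty":0,"tz":0,"rx":0,"ry":0,"rz":-0.5,"claw":0.1}]' >/dev/null
python3 ok.py && python3 -m creep '[{"tx":0,"ty":0,"tz":0,"rx":0,"ry":0,"rz":-0.5,"claw":0.1},{"tx":0,"ty":0,"tz":0,"rx":0,"ry":0,"rz":-0.5,"claw":0.1}]' >/dev/null
python3 ok.py && python3 -m creep '[{"tx":0,"ty":0,"tz":0,"rx":0,"ry":0,"rz":-0.5,"claw":0.1},{"tx":0,"ty":0,"tz":0,"rx":0,"ry":0,"rz":-0.5,"claw":0.1}]' >/dev/null
python3 ok.py && python3 -m creep '[{"tx":0,"ty":0,"tz":0,"rx":0,"ry":0,"rz":-0.5,"claw":0.1},{"tx":0,"ty":0,"tz":0,"rx":0,"ry":0,"rz":-0.5,"claw":0.1}]' >/dev/null
python3 ok.py && python3 -m creep '[{"tx":0,"ty":0,"tz":0,"rx":0,"ry":0,"rz":-0.5,"claw":0.1},{"tx":0,"ty":0,"tz":0,"rx":0,"ry":0,"rz":-0.5,"claw":0.1}]' >/dev/null
python3 ok.py
```

```text
t16.78 psi -0.502 Mz 0.421 z 0.2010 F [-11.2  -0.8  10. ]
   t16.95 psi -0.555 Mz 0.459 z 0.2009 F [-14.5  -0.4  13.4]
   t17.12 psi -0.606 Mz 0.604 z 0.2009 F [-14.4  -0.6  12.2]
   t17.12 psi -0.606 Mz 0.604 z 0.2009 F [-14.4  -0.6  12.2]
   t17.12 psi -0.606 Mz 0.604 z 0.2009 F [-14.4  -0.6  12.2]
   t17.12 psi -0.606 Mz 0.604 z 0.2009 F [-14.4  -0.6  12.2]
   t17.12 psi -0.606 Mz 0.604 z 0.2009 F [-14.4  -0.6  12.2]
```

```bash
python3 -m creep '[{"tx":-0.03,"ty":0,"tz":0.01,"rx":0,"ry":0,"rz":-0.3,"claw":0.1},{"tx":-0.03,"ty":0,"tz":0.01,"rx":0,"ry":0,"rz":-0.3,"claw":0.1}]' >/dev/null
python3 ok.py;python3 st.py 0.480,-0.1412,0.2525,0.547
```

```text
t17.28 psi -0.637 Mz 0.688 z 0.2009 F [-12.2  -0.1   8.7]
t17.28 pos [0.6042 0.0136 0.2009] psi -0.637 tilt [-0.0056  0.0009] F [-12.2  -0.1   8.7] M [-0.101  2.53   0.688] w 0.153 j7 -0.36
units [-4.14 -5.16  1.72] rz 11.30
```

```bash
python3 -m creep '[{"tx":0,"ty":0,"tz":0,"rx":0,"ry":0,"rz":0.5,"claw":0.5},{"tx":0,"ty":0,"tz":0,"rx":0,"ry":0,"rz":1.2,"claw":0.5},{"tx":0,"ty":0,"tz":0,"rx":0,"ry":0,"rz":1.2,"claw":0.5},{"tx":0,"ty":0,"tz":0,"rx":0,"ry":0,"rz":1.2,"claw":0.5},{"tx":0,"ty":0,"tz":1.0,"rx":0,"ry":0,"rz":1.2,"claw":0.5},{"tx":0,"ty":0,"tz":1.7,"rx":0,"ry":0,"rz":2,"claw":0.5},{"tx":-4.14,"ty":-5.16,"tz":1.7,"rx":0,"ry":0,"rz":11.3,"claw":0.5},{"tx":-4.14,"ty":-5.16,"tz":1.7,"rx":0,"ry":0,"rz":11.3,"claw":0.5},{"tx":-4.14,"ty":-5.16,"tz":1.7,"rx":0,"ry":0,"rz":11.3,"claw":0.5},{"tx":-4.14,"ty":-5.16,"tz":1.7,"rx":0,"ry":0,"rz":11.3,"claw":0.5},{"tx":-4.14,"ty":-5.16,"tz":1.7,"rx":0,"ry":0,"rz":11.3,"claw":0.5},{"tx":-4.14,"ty":-5.16,"tz":1.7,"rx":0,"ry":0,"rz":11.3,"claw":0.5},{"tx":-4.14,"ty":-5.16,"tz":1.7,"rx":0,"ry":0,"rz":11.3,"claw":0.5},{"tx":-4.14,"ty":-5.16,"tz":1.7,"rx":0,"ry":0,"rz":11.3,"claw":0.5},{"tx":-4.14,"ty":-5.16,"tz":1.7,"rx":0,"ry":0,"rz":11.3,"claw":0.5},{"tx":-4.14,"ty":-5.16,"tz":1.7,"rx":0,"ry":0,"rz":11.3,"claw":0.5},{"tx":-4.14,"ty":-5.16,"tz":1.7,"rx":0,"ry":0,"rz":11.3,"claw":0.5}]'
python3 st.py 0.480,-0.1412,0.2015,0.549
```

```text
time_s: 18.7
ee_pos: [0.4826, -0.1414, 0.2513]
tool_rot: [0.963, 0.268, 0.0, 0.0]
wrist_force: [-0.3, 0.9, 0.9]
width: 0.505
t18.70 pos [ 0.4826 -0.1414  0.2513] psi 0.542 tilt [ 0.0006 -0.0001] F [-0.3  0.9  0.9] M [ 0.002 -0.003  0.027] w 0.505 j7 0.92
units [-0.09  0.01 -1.66] rz 0.07
```

```bash
python3 -m creep '[{"tx":-0.08,"ty":0.01,"tz":-1.0,"rx":0,"ry":0,"rz":0.07,"claw":0.5},{"tx":-0.08,"ty":0.01,"tz":-1.65,"rx":0,"ry":0,"rz":0.07,"claw":0.5},{"tx":-0.08,"ty":0.01,"tz":-1.65,"rx":0,"ry":0,"rz":0.07,"claw":0.3},{"tx":-0.08,"ty":0.01,"tz":-1.65,"rx":0,"ry":0,"rz":0.07,"claw":0.1},{"tx":-0.08,"ty":0.01,"tz":-1.65,"rx":0,"ry":0,"rz":0.07,"claw":0.1},{"tx":-0.08,"ty":0.01,"tz":-1.65,"rx":0,"ry":0,"rz":0.07,"claw":0.1},{"tx":-0.08,"ty":0.01,"tz":-1.65,"rx":0,"ry":0,"rz":0.07,"claw":0.1},{"tx":-0.08,"ty":0.01,"tz":-1.65,"rx":0,"ry":0,"rz":0.07,"claw":0.1}]'
python3 st.py
```

```text
time_s: 19.37
ee_pos: [0.4799, -0.1412, 0.2022]
tool_rot: [0.962, 0.273, 0.0, 0.0]
wrist_force: [-1.1, -1.6, -2.5]
width: 0.151
t19.37 pos [ 0.4799 -0.1412  0.2022] psi 0.552 tilt [ 0.0005 -0.0001] F [-1.1 -1.6 -2.5] M [-0.254  0.306 -0.029] w 0.151 j7 0.98
```

```bash
python3 -m creep '[{"tx":0,"ty":0,"tz":-0.003,"rx":0,"ry":0,"rz":-0.6,"claw":0.1},{"tx":0,"ty":0,"tz":-0.006,"rx":0,"ry":0,"rz":-1.2,"claw":0.1},{"tx":0,"ty":0,"tz":-0.009,"rx":0,"ry":0,"rz":-1.8,"claw":0.1},{"tx":0,"ty":0,"tz":-0.012,"rx":0,"ry":0,"rz":-2.4,"claw":0.1},{"tx":0,"ty":0,"tz":-0.015,"rx":0,"ry":0,"rz":-3.0,"claw":0.1},{"tx":0,"ty":0,"tz":-0.018,"rx":0,"ry":0,"rz":-3.6,"claw":0.1},{"tx":0,"ty":0,"tz":-0.021,"rx":0,"ry":0,"rz":-4.2,"claw":0.1},{"tx":0,"ty":0,"tz":-0.024,"rx":0,"ry":0,"rz":-4.8,"claw":0.1},{"tx":0,"ty":0,"tz":-0.027,"rx":0,"ry":0,"rz":-5.4,"claw":0.1},{"tx":0,"ty":0,"tz":-0.03,"rx":0,"ry":0,"rz":-6.0,"claw":0.1},{"tx":0,"ty":0,"tz":-0.03,"rx":0,"ry":0,"rz":-6.0,"claw":0.1}]' >/dev/null
python3 ok.py && python3 -m creep '[{"tx":0,"ty":0,"tz":-0.002,"rx":0,"ry":0,"rz":-0.5,"claw":0.1},{"tx":0,"ty":0,"tz":-0.002,"rx":0,"ry":0,"rz":-0.5,"claw":0.1}]' >/dev/null
python3 ok.py && python3 -m creep '[{"tx":0,"ty":0,"tz":-0.002,"rx":0,"ry":0,"rz":-0.5,"claw":0.1},{"tx":0,"ty":0,"tz":-0.002,"rx":0,"ry":0,"rz":-0.5,"claw":0.1}]' >/dev/null
python3 ok.py && python3 -m creep '[{"tx":0,"ty":0,"tz":-0.002,"rx":0,"ry":0,"rz":-0.5,"claw":0.1},{"tx":0,"ty":0,"tz":-0.002,"rx":0,"ry":0,"rz":-0.5,"claw":0.1}]' >/dev/null
python3 ok.py && python3 -m creep '[{"tx":0,"ty":0,"tz":-0.002,"rx":0,"ry":0,"rz":-0.5,"claw":0.1},{"tx":0,"ty":0,"tz":-0.002,"rx":0,"ry":0,"rz":-0.5,"claw":0.1}]' >/dev/null
python3 ok.py && python3 -m creep '[{"tx":0,"ty":0,"tz":-0.002,"rx":0,"ry":0,"rz":-0.5,"claw":0.1},{"tx":0,"ty":0,"tz":-0.002,"rx":0,"ry":0,"rz":-0.5,"claw":0.1}]' >/dev/null
python3 ok.py && python3 -m creep '[{"tx":0,"ty":0,"tz":-0.002,"rx":0,"ry":0,"rz":-0.5,"claw":0.1},{"tx":0,"ty":0,"tz":-0.002,"rx":0,"ry":0,"rz":-0.5,"claw":0.1}]' >/dev/null
python3 ok.py
```

```text
t20.28 psi -0.077 Mz 0.449 z 0.2013 F [-5.9 -1.3  4.4]
   t20.45 psi -0.129 Mz 0.466 z 0.2013 F [-8.1 -2.   4.5]
   t20.62 psi -0.182 Mz 0.453 z 0.2012 F [-7.4 -2.2  4.5]
   t20.78 psi -0.234 Mz 0.465 z 0.2011 F [-8.5 -2.   5.4]
   t20.95 psi -0.286 Mz 0.502 z 0.2010 F [-8.6 -1.9  5.4]
   t21.12 psi -0.339 Mz 0.428 z 0.2010 F [-9.4 -0.2  6.1]
   t21.28 psi -0.391 Mz 0.486 z 0.2009 F [-9.7 -1.4  5.8]
```

```bash
python3 ok.py >/dev/null && python3 -m creep '[{"tx":0,"ty":0,"tz":-0.002,"rx":0,"ry":0,"rz":-0.5,"claw":0.1},{"tx":0,"ty":0,"tz":-0.002,"rx":0,"ry":0,"rz":-0.5,"claw":0.1}]' >/dev/null
python3 ok.py && python3 -m creep '[{"tx":0,"ty":0,"tz":-0.002,"rx":0,"ry":0,"rz":-0.5,"claw":0.1},{"tx":0,"ty":0,"tz":-0.002,"rx":0,"ry":0,"rz":-0.5,"claw":0.1}]' >/dev/null
python3 ok.py && python3 -m creep '[{"tx":0,"ty":0,"tz":-0.002,"rx":0,"ry":0,"rz":-0.5,"claw":0.1},{"tx":0,"ty":0,"tz":-0.002,"rx":0,"ry":0,"rz":-0.5,"claw":0.1}]' >/dev/null
python3 ok.py && python3 -m creep '[{"tx":0,"ty":0,"tz":-0.002,"rx":0,"ry":0,"rz":-0.5,"claw":0.1},{"tx":0,"ty":0,"tz":-0.002,"rx":0,"ry":0,"rz":-0.5,"claw":0.1}]' >/dev/null
python3 ok.py && python3 -m creep '[{"tx":0,"ty":0,"tz":-0.002,"rx":0,"ry":0,"rz":-0.5,"claw":0.1},{"tx":0,"ty":0,"tz":-0.002,"rx":0,"ry":0,"rz":-0.5,"claw":0.1}]' >/dev/null
python3 ok.py && python3 -m creep '[{"tx":0,"ty":0,"tz":-0.002,"rx":0,"ry":0,"rz":-0.5,"claw":0.1},{"tx":0,"ty":0,"tz":-0.002,"rx":0,"ry":0,"rz":-0.5,"claw":0.1}]' >/dev/null
python3 ok.py
```

```text
t21.45 psi -0.443 Mz 0.546 z 0.2008 F [-10.6  -0.8   6.3]
   t21.62 psi -0.495 Mz 0.647 z 0.2008 F [-10.8  -1.    8.5]
   t21.62 psi -0.495 Mz 0.647 z 0.2008 F [-10.8  -1.    8.5]
   t21.62 psi -0.495 Mz 0.647 z 0.2008 F [-10.8  -1.    8.5]
   t21.62 psi -0.495 Mz 0.647 z 0.2008 F [-10.8  -1.    8.5]
   t21.62 psi -0.495 Mz 0.647 z 0.2008 F [-10.8  -1.    8.5]
```

Confirm with a small extra step, then go to B (its bar should be at ψ ≈ 1.28).

```bash
python3 -m creep '[{"tx":0,"ty":0,"tz":0,"rx":0,"ry":0,"rz":-0.3,"claw":0.1},{"tx":0,"ty":0,"tz":0,"rx":0,"ry":0,"rz":-0.3,"claw":0.1}]' >/dev/null
python3 ok.py;python3 st.py 0.620,-0.1262,0.2525,1.28
```

```text
t21.78 psi -0.525 Mz 0.728 z 0.2008 F [-10.4  -1.8   7.5]
t21.78 pos [ 0.4776 -0.1414  0.2008] psi -0.525 tilt [-0.0052  0.001 ] F [-10.4  -1.8   7.5] M [-0.264  2.327  0.728] w 0.154 j7 0.02
units [4.75 0.51 1.72] rz 17.24
```

```bash
python3 -m creep '[{"tx":0,"ty":0,"tz":0,"rx":0,"ry":0,"rz":0.5,"claw":0.5},{"tx":0,"ty":0,"tz":0,"rx":0,"ry":0,"rz":1.2,"claw":0.5},{"tx":0,"ty":0,"tz":0,"rx":0,"ry":0,"rz":1.2,"claw":0.5},{"tx":0,"ty":0,"tz":0,"rx":0,"ry":0,"rz":1.2,"claw":0.5},{"tx":0,"ty":0,"tz":1.0,"rx":0,"ry":0,"rz":1.2,"claw":0.5},{"tx":0,"ty":0,"tz":1.72,"rx":0,"ry":0,"rz":2.2,"claw":0.5},{"tx":4.75,"ty":0.51,"tz":1.72,"rx":0,"ry":0,"rz":17.2,"claw":0.5},{"tx":4.75,"ty":0.51,"tz":1.72,"rx":0,"ry":0,"rz":17.2,"claw":0.5},{"tx":4.75,"ty":0.51,"tz":1.72,"rx":0,"ry":0,"rz":17.2,"claw":0.5},{"tx":4.75,"ty":0.51,"tz":1.72,"rx":0,"ry":0,"rz":17.2,"claw":0.5},{"tx":4.75,"ty":0.51,"tz":1.72,"rx":0,"ry":0,"rz":17.2,"claw":0.5},{"tx":4.75,"ty":0.51,"tz":1.72,"rx":0,"ry":0,"rz":17.2,"claw":0.5},{"tx":4.75,"ty":0.51,"tz":1.72,"rx":0,"ry":0,"rz":17.2,"claw":0.5},{"tx":4.75,"ty":0.51,"tz":1.72,"rx":0,"ry":0,"rz":17.2,"claw":0.5},{"tx":4.75,"ty":0.51,"tz":1.72,"rx":0,"ry":0,"rz":17.2,"claw":0.5},{"tx":4.75,"ty":0.51,"tz":1.72,"rx":0,"ry":0,"rz":17.2,"claw":0.5},{"tx":4.75,"ty":0.51,"tz":1.72,"rx":0,"ry":0,"rz":17.2,"claw":0.5},{"tx":4.75,"ty":0.51,"tz":1.72,"rx":0,"ry":0,"rz":17.2,"claw":0.5},{"tx":4.75,"ty":0.51,"tz":1.72,"rx":0,"ry":0,"rz":17.2,"claw":0.5},{"tx":4.75,"ty":0.51,"tz":1.72,"rx":0,"ry":0,"rz":17.2,"claw":0.5}]'
python3 st.py 0.620,-0.1262,0.2017,1.28
```

```text
time_s: 23.45
ee_pos: [0.6228, -0.1258, 0.2522]
tool_rot: [0.804, 0.595, 0.0, 0.0]
wrist_force: [0.7, -0.2, 0.8]
width: 0.5
t23.45 pos [ 0.6228 -0.1258  0.2522] psi 1.275 tilt [0.0009 0.0003] F [ 0.7 -0.2  0.8] M [-0.007  0.021  0.036] w 0.500 j7 1.58
units [-0.09 -0.01 -1.68] rz 0.05
```

```bash
python3 -m creep '[{"tx":-0.09,"ty":-0.02,"tz":-1.0,"rx":0,"ry":0,"rz":0.05,"claw":0.5},{"tx":-0.09,"ty":-0.02,"tz":-1.66,"rx":0,"ry":0,"rz":0.05,"claw":0.5},{"tx":-0.09,"ty":-0.02,"tz":-1.66,"rx":0,"ry":0,"rz":0.05,"claw":0.3},{"tx":-0.09,"ty":-0.02,"tz":-1.66,"rx":0,"ry":0,"rz":0.05,"claw":0.1},{"tx":-0.09,"ty":-0.02,"tz":-1.66,"rx":0,"ry":0,"rz":0.05,"claw":0.1},{"tx":-0.09,"ty":-0.02,"tz":-1.66,"rx":0,"ry":0,"rz":0.05,"claw":0.1},{"tx":-0.09,"ty":-0.02,"tz":-1.66,"rx":0,"ry":0,"rz":0.05,"claw":0.1},{"tx":-0.09,"ty":-0.02,"tz":-1.66,"rx":0,"ry":0,"rz":0.05,"claw":0.1}]'
python3 st.py
```

```text
time_s: 24.12
ee_pos: [0.6202, -0.1257, 0.2026]
tool_rot: [0.802, 0.597, 0.001, 0.0]
wrist_force: [1.0, 2.3, -4.4]
width: 0.153
t24.12 pos [ 0.6202 -0.1257  0.2026] psi 1.281 tilt [0.001  0.0005] F [ 1.   2.3 -4.4] M [ 0.37  -0.115  0.048] w 0.153 j7 1.60
```

```bash
python3 -m creep '[{"tx":0,"ty":0,"tz":-0.005,"rx":0,"ry":0,"rz":-0.6,"claw":0.1},{"tx":0,"ty":0,"tz":-0.01,"rx":0,"ry":0,"rz":-1.2,"claw":0.1},{"tx":0,"ty":0,"tz":-0.013,"rx":0,"ry":0,"rz":-1.8,"claw":0.1},{"tx":0,"ty":0,"tz":-0.016,"rx":0,"ry":0,"rz":-2.4,"claw":0.1},{"tx":0,"ty":0,"tz":-0.02,"rx":0,"ry":0,"rz":-3.0,"claw":0.1},{"tx":0,"ty":0,"tz":-0.022,"rx":0,"ry":0,"rz":-3.6,"claw":0.1},{"tx":0,"ty":0,"tz":-0.025,"rx":0,"ry":0,"rz":-4.2,"claw":0.1},{"tx":0,"ty":0,"tz":-0.027,"rx":0,"ry":0,"rz":-4.8,"claw":0.1},{"tx":0,"ty":0,"tz":-0.03,"rx":0,"ry":0,"rz":-5.4,"claw":0.1},{"tx":0,"ty":0,"tz":-0.033,"rx":0,"ry":0,"rz":-6.0,"claw":0.1},{"tx":0,"ty":0,"tz":-0.033,"rx":0,"ry":0,"rz":-6.0,"claw":0.1}]' >/dev/null
python3 ok.py && python3 -m creep '[{"tx":0,"ty":0,"tz":-0.002,"rx":0,"ry":0,"rz":-0.5,"claw":0.1},{"tx":0,"ty":0,"tz":-0.002,"rx":0,"ry":0,"rz":-0.5,"claw":0.1}]' >/dev/null
python3 ok.py && python3 -m creep '[{"tx":0,"ty":0,"tz":-0.002,"rx":0,"ry":0,"rz":-0.5,"claw":0.1},{"tx":0,"ty":0,"tz":-0.002,"rx":0,"ry":0,"rz":-0.5,"claw":0.1}]' >/dev/null
python3 ok.py && python3 -m creep '[{"tx":0,"ty":0,"tz":-0.002,"rx":0,"ry":0,"rz":-0.5,"claw":0.1},{"tx":0,"ty":0,"tz":-0.002,"rx":0,"ry":0,"rz":-0.5,"claw":0.1}]' >/dev/null
python3 ok.py && python3 -m creep '[{"tx":0,"ty":0,"tz":-0.002,"rx":0,"ry":0,"rz":-0.5,"claw":0.1},{"tx":0,"ty":0,"tz":-0.002,"rx":0,"ry":0,"rz":-0.5,"claw":0.1}]' >/dev/null
python3 ok.py && python3 -m creep '[{"tx":0,"ty":0,"tz":-0.002,"rx":0,"ry":0,"rz":-0.5,"claw":0.1},{"tx":0,"ty":0,"tz":-0.002,"rx":0,"ry":0,"rz":-0.5,"claw":0.1}]' >/dev/null
python3 ok.py && python3 -m creep '[{"tx":0,"ty":0,"tz":-0.002,"rx":0,"ry":0,"rz":-0.5,"claw":0.1},{"tx":0,"ty":0,"tz":-0.002,"rx":0,"ry":0,"rz":-0.5,"claw":0.1}]' >/dev/null
python3 ok.py && python3 -m creep '[{"tx":0,"ty":0,"tz":-0.002,"rx":0,"ry":0,"rz":-0.5,"claw":0.1},{"tx":0,"ty":0,"tz":-0.002,"rx":0,"ry":0,"rz":-0.5,"claw":0.1}]' >/dev/null
python3 ok.py && python3 -m creep '[{"tx":0,"ty":0,"tz":-0.002,"rx":0,"ry":0,"rz":-0.5,"claw":0.1},{"tx":0,"ty":0,"tz":-0.002,"rx":0,"ry":0,"rz":-0.5,"claw":0.1}]' >/dev/null
python3 ok.py && python3 -m creep '[{"tx":0,"ty":0,"tz":-0.002,"rx":0,"ry":0,"rz":-0.5,"claw":0.1},{"tx":0,"ty":0,"tz":-0.002,"rx":0,"ry":0,"rz":-0.5,"claw":0.1}]' >/dev/null
python3 ok.py
```

```text
t25.03 psi 0.652 Mz 0.356 z 0.2017 F [-0.6  1.6 -2.5]
   t25.20 psi 0.601 Mz 0.373 z 0.2016 F [-1.8  1.2 -1. ]
   t25.37 psi 0.549 Mz 0.372 z 0.2015 F [-3.3  1.   0.8]
   t25.53 psi 0.497 Mz 0.377 z 0.2014 F [-3.2  1.1  1.7]
   t25.70 psi 0.445 Mz 0.390 z 0.2013 F [-5.2  2.2  2.3]
   t25.87 psi 0.392 Mz 0.358 z 0.2012 F [-4.1  2.7  4.7]
   t26.03 psi 0.340 Mz 0.390 z 0.2011 F [-4.   1.   4.4]
   t26.20 psi 0.288 Mz 0.373 z 0.2011 F [-5.1  1.3  3.5]
   t26.37 psi 0.235 Mz 0.398 z 0.2010 F [-5.2  1.9  3.4]
   t26.53 psi 0.183 Mz 0.379 z 0.2009 F [-4.6  1.5  3.6]
```

```bash
python3 ok.py >/dev/null && python3 -m creep '[{"tx":0,"ty":0,"tz":-0.002,"rx":0,"ry":0,"rz":-0.5,"claw":0.1},{"tx":0,"ty":0,"tz":-0.002,"rx":0,"ry":0,"rz":-0.5,"claw":0.1}]' >/dev/null
python3 ok.py && python3 -m creep '[{"tx":0,"ty":0,"tz":-0.002,"rx":0,"ry":0,"rz":-0.5,"claw":0.1},{"tx":0,"ty":0,"tz":-0.002,"rx":0,"ry":0,"rz":-0.5,"claw":0.1}]' >/dev/null
python3 ok.py && python3 -m creep '[{"tx":0,"ty":0,"tz":-0.002,"rx":0,"ry":0,"rz":-0.5,"claw":0.1},{"tx":0,"ty":0,"tz":-0.002,"rx":0,"ry":0,"rz":-0.5,"claw":0.1}]' >/dev/null
python3 ok.py && python3 -m creep '[{"tx":0,"ty":0,"tz":-0.002,"rx":0,"ry":0,"rz":-0.5,"claw":0.1},{"tx":0,"ty":0,"tz":-0.002,"rx":0,"ry":0,"rz":-0.5,"claw":0.1}]' >/dev/null
python3 ok.py && python3 -m creep '[{"tx":0,"ty":0,"tz":-0.002,"rx":0,"ry":0,"rz":-0.5,"claw":0.1},{"tx":0,"ty":0,"tz":-0.002,"rx":0,"ry":0,"rz":-0.5,"claw":0.1}]' >/dev/null
python3 ok.py && python3 -m creep '[{"tx":0,"ty":0,"tz":-0.002,"rx":0,"ry":0,"rz":-0.5,"claw":0.1},{"tx":0,"ty":0,"tz":-0.002,"rx":0,"ry":0,"rz":-0.5,"claw":0.1}]' >/dev/null
python3 ok.py
```

```text
t26.70 psi 0.131 Mz 0.492 z 0.2009 F [-6.2  1.3  4.7]
   t26.87 psi 0.079 Mz 0.668 z 0.2009 F [-6.1  2.7  5.2]
   t26.87 psi 0.079 Mz 0.668 z 0.2009 F [-6.1  2.7  5.2]
   t26.87 psi 0.079 Mz 0.668 z 0.2009 F [-6.1  2.7  5.2]
   t26.87 psi 0.079 Mz 0.668 z 0.2009 F [-6.1  2.7  5.2]
   t26.87 psi 0.079 Mz 0.668 z 0.2009 F [-6.1  2.7  5.2]
```

```bash
python3 st.py 0.4645,0.0005,0.2525,0.325; python3 -m creep '[{"tx":0,"ty":0,"tz":0,"rx":0,"ry":0,"rz":0.5,"claw":0.5},{"tx":0,"ty":0,"tz":0,"rx":0,"ry":0,"rz":1.0,"claw":0.5},{"tx":0,"ty":0,"tz":0,"rx":0,"ry":0,"rz":1.0,"claw":0.5},{"tx":0,"ty":0,"tz":0,"rx":0,"ry":0,"rz":1.0,"claw":0.5},{"tx":0,"ty":0,"tz":1.0,"rx":0,"ry":0,"rz":1.0,"claw":0.5},{"tx":0,"ty":0,"tz":1.72,"rx":0,"ry":0,"rz":1.5,"claw":0.5},{"tx":-5.15,"ty":4.2,"tz":1.72,"rx":0,"ry":0,"rz":2.35,"claw":0.5},{"tx":-5.15,"ty":4.2,"tz":1.72,"rx":0,"ry":0,"rz":2.35,"claw":0.5},{"tx":-5.15,"ty":4.2,"tz":1.72,"rx":0,"ry":0,"rz":2.35,"claw":0.5},{"tx":-5.15,"ty":4.2,"tz":1.72,"rx":0,"ry":0,"rz":2.35,"claw":0.5},{"tx":-5.15,"ty":4.2,"tz":1.72,"rx":0,"ry":0,"rz":2.35,"claw":0.5},{"tx":-5.15,"ty":4.2,"tz":1.72,"rx":0,"ry":0,"rz":2.35,"claw":0.5},{"tx":-5.15,"ty":4.2,"tz":1.72,"rx":0,"ry":0,"rz":2.35,"claw":0.5},{"tx":-5.15,"ty":4.2,"tz":1.72,"rx":0,"ry":0,"rz":2.35,"claw":0.5}]'
python3 st.py 0.4645,0.0005,0.2015,0.325
```

```text
t26.87 pos [ 0.6192 -0.1263  0.2009] psi 0.079 tilt [-0.0015  0.0003] F [-6.1  2.7  5.2] M [0.469 1.484 0.668] w 0.155 j7 0.55
units [-5.16  4.23  1.72] rz 2.35
time_s: 28.03
ee_pos: [0.4663, -0.0006, 0.2527]
tool_rot: [0.987, 0.16, 0.001, 0.0]
wrist_force: [-0.0, -0.2, 0.6]
width: 0.505
t28.03 pos [ 0.4663 -0.0006  0.2527] psi 0.322 tilt [0.0026 0.0002] F [-0.  -0.2  0.6] M [-0.089 -0.022  0.022] w 0.505 j7 0.38
units [-0.06  0.04 -1.71] rz 0.03
```

```bash
python3 -m creep '[{"tx":-0.05,"ty":0.02,"tz":-1.0,"rx":0,"ry":0,"rz":0.03,"claw":0.5},{"tx":-0.05,"ty":0.02,"tz":-1.68,"rx":0,"ry":0,"rz":0.03,"claw":0.5},{"tx":-0.05,"ty":0.02,"tz":-1.68,"rx":0,"ry":0,"rz":0.03,"claw":0.3},{"tx":-0.05,"ty":0.02,"tz":-1.68,"rx":0,"ry":0,"rz":0.03,"claw":0.1},{"tx":-0.05,"ty":0.02,"tz":-1.68,"rx":0,"ry":0,"rz":0.03,"claw":0.1},{"tx":-0.05,"ty":0.02,"tz":-1.68,"rx":0,"ry":0,"rz":0.03,"claw":0.1},{"tx":-0.05,"ty":0.02,"tz":-1.68,"rx":0,"ry":0,"rz":0.03,"claw":0.1},{"tx":-0.05,"ty":0.02,"tz":-1.68,"rx":0,"ry":0,"rz":0.03,"claw":0.1}]'
python3 st.py
```

```text
time_s: 28.7
ee_pos: [0.465, -0.0008, 0.2021]
tool_rot: [0.987, 0.162, 0.002, 0.001]
wrist_force: [5.2, -2.9, -11.3]
width: 0.152
t28.70 pos [ 0.465  -0.0008  0.2021] psi 0.325 tilt [ 0.0033 -0.0014] F [  5.2  -2.9 -11.3] M [-0.777 -1.048  0.051] w 0.152 j7 0.45
```

```bash
python3 -m creep '[{"tx":0,"ty":0,"tz":-0.02,"rx":0,"ry":0,"rz":-0.6,"claw":0.1},{"tx":0,"ty":0,"tz":-0.03,"rx":0,"ry":0,"rz":-1.2,"claw":0.1},{"tx":0,"ty":0,"tz":-0.035,"rx":0,"ry":0,"rz":-1.8,"claw":0.1},{"tx":0,"ty":0,"tz":-0.04,"rx":0,"ry":0,"rz":-2.4,"claw":0.1},{"tx":0,"ty":0,"tz":-0.04,"rx":0,"ry":0,"rz":-3.0,"claw":0.1},{"tx":0,"ty":0,"tz":-0.045,"rx":0,"ry":0,"rz":-3.6,"claw":0.1},{"tx":0,"ty":0,"tz":-0.05,"rx":0,"ry":0,"rz":-4.2,"claw":0.1},{"tx":0,"ty":0,"tz":-0.05,"rx":0,"ry":0,"rz":-4.8,"claw":0.1},{"tx":0,"ty":0,"tz":-0.055,"rx":0,"ry":0,"rz":-5.4,"claw":0.1},{"tx":0,"ty":0,"tz":-0.06,"rx":0,"ry":0,"rz":-6.0,"claw":0.1},{"tx":0,"ty":0,"tz":-0.06,"rx":0,"ry":0,"rz":-6.0,"claw":0.1}]' >/dev/null
python3 ok.py && python3 -m creep '[{"tx":0,"ty":0,"tz":-0.003,"rx":0,"ry":0,"rz":-0.5,"claw":0.1},{"tx":0,"ty":0,"tz":-0.003,"rx":0,"ry":0,"rz":-0.5,"claw":0.1}]' >/dev/null
python3 ok.py && python3 -m creep '[{"tx":0,"ty":0,"tz":-0.003,"rx":0,"ry":0,"rz":-0.5,"claw":0.1},{"tx":0,"ty":0,"tz":-0.003,"rx":0,"ry":0,"rz":-0.5,"claw":0.1}]' >/dev/null
python3 ok.py && python3 -m creep '[{"tx":0,"ty":0,"tz":-0.003,"rx":0,"ry":0,"rz":-0.5,"claw":0.1},{"tx":0,"ty":0,"tz":-0.003,"rx":0,"ry":0,"rz":-0.5,"claw":0.1}]' >/dev/null
python3 ok.py && python3 -m creep '[{"tx":0,"ty":0,"tz":-0.003,"rx":0,"ry":0,"rz":-0.5,"claw":0.1},{"tx":0,"ty":0,"tz":-0.003,"rx":0,"ry":0,"rz":-0.5,"claw":0.1}]' >/dev/null
python3 ok.py && python3 -m creep '[{"tx":0,"ty":0,"tz":-0.002,"rx":0,"ry":0,"rz":-0.5,"claw":0.1},{"tx":0,"ty":0,"tz":-0.002,"rx":0,"ry":0,"rz":-0.5,"claw":0.1}]' >/dev/null
python3 ok.py && python3 -m creep '[{"tx":0,"ty":0,"tz":-0.002,"rx":0,"ry":0,"rz":-0.5,"claw":0.1},{"tx":0,"ty":0,"tz":-0.002,"rx":0,"ry":0,"rz":-0.5,"claw":0.1}]' >/dev/null
python3 ok.py && python3 -m creep '[{"tx":0,"ty":0,"tz":-0.002,"rx":0,"ry":0,"rz":-0.5,"claw":0.1},{"tx":0,"ty":0,"tz":-0.002,"rx":0,"ry":0,"rz":-0.5,"claw":0.1}]' >/dev/null
python3 ok.py && python3 -m creep '[{"tx":0,"ty":0,"tz":-0.002,"rx":0,"ry":0,"rz":-0.5,"claw":0.1},{"tx":0,"ty":0,"tz":-0.002,"rx":0,"ry":0,"rz":-0.5,"claw":0.1}]' >/dev/null
python3 ok.py && python3 -m creep '[{"tx":0,"ty":0,"tz":-0.002,"rx":0,"ry":0,"rz":-0.5,"claw":0.1},{"tx":0,"ty":0,"tz":-0.002,"rx":0,"ry":0,"rz":-0.5,"claw":0.1}]' >/dev/null
python3 ok.py && python3 -m creep '[{"tx":0,"ty":0,"tz":-0.002,"rx":0,"ry":0,"rz":-0.5,"claw":0.1},{"tx":0,"ty":0,"tz":-0.002,"rx":0,"ry":0,"rz":-0.5,"claw":0.1}]' >/dev/null
python3 ok.py
```

```text
t29.62 psi -0.305 Mz 0.396 z 0.2012 F [-3.3 -3.6  5.1]
   t29.78 psi -0.357 Mz 0.367 z 0.2011 F [-3.8 -4.1  6.9]
   t29.95 psi -0.409 Mz 0.407 z 0.2010 F [-3.9 -2.8  7. ]
   t30.12 psi -0.461 Mz 0.381 z 0.2010 F [-4.2 -3.5  8.1]
   t30.28 psi -0.513 Mz 0.397 z 0.2009 F [-5.8 -2.8  8.3]
   t30.45 psi -0.565 Mz 0.547 z 0.2009 F [-6.2 -3.4 10. ]
   t30.62 psi -0.617 Mz 0.676 z 0.2009 F [-6.2 -2.2 11.2]
   t30.62 psi -0.617 Mz 0.676 z 0.2009 F [-6.2 -2.2 11.2]
   t30.62 psi -0.617 Mz 0.676 z 0.2009 F [-6.2 -2.2 11.2]
   t30.62 psi -0.617 Mz 0.676 z 0.2009 F [-6.2 -2.2 11.2]
   t30.62 psi -0.617 Mz 0.676 z 0.2009 F [-6.2 -2.2 11.2]
```

All four show a clear stop, with core turns of about 1.40, 1.49, 1.64 and 1.37 rad. Next I'll release, back off and check by camera.

```bash
python3 -m creep '[{"tx":0,"ty":0,"tz":0,"rx":0,"ry":0,"rz":0.5,"claw":0.5},{"tx":0,"ty":0,"tz":0,"rx":0,"ry":0,"rz":1.0,"claw":0.5},{"tx":0,"ty":0,"tz":0,"rx":0,"ry":0,"rz":1.0,"claw":0.5},{"tx":0,"ty":0,"tz":0,"rx":0,"ry":0,"rz":1.0,"claw":0.5},{"tx":0,"ty":0,"tz":1.0,"rx":0,"ry":0,"rz":1.0,"claw":0.5},{"tx":0,"ty":0,"tz":2,"rx":0,"ry":0,"rz":1.0,"claw":0.5},{"tx":-2,"ty":10,"tz":2.5,"rx":0,"ry":0,"rz":2,"claw":0.5},{"tx":-2,"ty":10,"tz":2.5,"rx":0,"ry":0,"rz":2,"claw":0.5},{"tx":-2,"ty":10,"tz":2.5,"rx":0,"ry":0,"rz":2,"claw":0.5},{"tx":-2,"ty":10,"tz":2.5,"rx":0,"ry":0,"rz":2,"claw":0.5},{"tx":-2,"ty":10,"tz":2.5,"rx":0,"ry":0,"rz":2,"claw":0.5},{"tx":-2,"ty":10,"tz":2.5,"rx":0,"ry":0,"rz":2,"claw":0.5},{"tx":-2,"ty":10,"tz":2.5,"rx":0,"ry":0,"rz":2,"claw":0.5},{"tx":-2,"ty":10,"tz":2.5,"rx":0,"ry":0,"rz":2,"claw":0.5},{"tx":-2,"ty":10,"tz":2.5,"rx":0,"ry":0,"rz":2,"claw":0.5},{"tx":-2,"ty":10,"tz":2.5,"rx":0,"ry":0,"rz":2,"claw":0.5},{"tx":-2,"ty":10,"tz":2.5,"rx":0,"ry":0,"rz":2,"claw":0.5},{"tx":-2,"ty":10,"tz":2.5,"rx":0,"ry":0,"rz":2,"claw":0.5}]'
python3 - <<'E'
from fit import *
T=robot.read_camera("top")
cv2.imwrite("pics/top1.png",cv2.cvtColor(T["image"],cv2.COLOR_RGB2BGR))
for n,g,psi,w in(("A",(.6064,.0136),-.637,.17),("C",(.48,-.1415),-.525,.18),("B",(.6205,-.1274),.079,.167),("D",(.464,.0005),-.617,.169)):
    e=psi+w+np.pi/2; r=fitbar([T],g,.166,heads=[e-.3,e+.3]); print(n,r.x.round(4),"expected %.3f"%e,round(float(r.fun),1))
for n in("paint_tin","wrench","mixing_cup"): print(n,robot.pinpoint(T,n)[0]["centre"])
E
```

```text
time_s: 32.12
ee_pos: [0.4044, 0.2986, 0.2745]
tool_rot: [0.979, -0.204, -0.0, 0.0]
wrist_force: [0.4, -0.3, -0.3]
width: 0.495
A [0.607  0.0151 1.1158] expected 1.104 26.0
C [ 0.4789 -0.142   1.3115] expected 1.226 25.6
B [ 0.6209 -0.1285  1.876 ] expected 1.817 25.8
D [0.4651 0.     1.1202] expected 1.123 12.7
paint_tin [151.2, 209.3]
wrench [145.0, 276.8]
mixing_cup [421.8, 229.4]
```

View pics/top1.png

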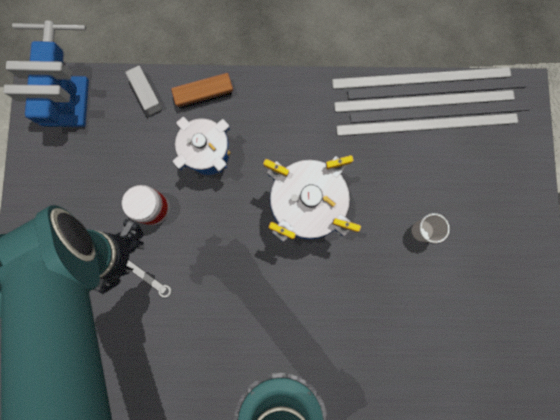

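The top view is clear: the bars are at (277,167), (340,161), (346,224) and (282,231), and nothing else has been disturbed. Headings match my dead reckoning for A and D. C is off by 0.085 rad and B by 0.06, so I'll do one more fit with the side view added.

```bash
python3 - <<'E'
from fit import *
T,S=robot.read_camera("top"),robot.read_camera("side")
for n,g,e in(("A",(.6064,.0136),1.104),("C",(.48,-.1415),1.226),("B",(.6205,-.1274),1.817),("D",(.464,.0005),1.123)):
    for nm,ps in(("both",[T,S]),("side",[S])):
        r=fitbar(ps,g,.166,heads=[e-.3,e+.3]); print(n,nm,r.x.round(4),"expected",e,round(float(r.fun),1))
E
```

```text
A both [0.6064 0.0145 1.18  ] expected 1.104 70.7
A side [0.6051 0.012  1.2745] expected 1.104 36.9
C both [ 0.4783 -0.142   1.3345] expected 1.226 57.0
C side [ 0.477  -0.1453  1.3999] expected 1.226 29.3
B both [ 0.6204 -0.1288  1.8497] expected 1.817 57.8
B side [ 0.6194 -0.1319  1.7807] expected 1.817 28.4
D both [ 4.6460e-01 -6.0000e-04  1.1564e+00] expected 1.123 116.2
D side [ 0.4542 -0.0546  1.5799] expected 1.123 66.6
```

C's fit stays about 0.1 rad off and the side fits are noisy. There is time left, so I'll re-feel C directly.

```bash
python3 -m creep '[{"tx":2.5,"ty":-14.66,"tz":-0.6,"rx":0,"ry":0,"rz":1.0,"claw":0.5},{"tx":2.5,"ty":-14.66,"tz":-0.6,"rx":0,"ry":0,"rz":1.0,"claw":0.5},{"tx":2.5,"ty":-14.66,"tz":-0.6,"rx":0,"ry":0,"rz":1.0,"claw":0.5},{"tx":2.5,"ty":-14.66,"tz":-0.6,"rx":0,"ry":0,"rz":1.0,"claw":0.5},{"tx":2.5,"ty":-14.66,"tz":-0.6,"rx":0,"ry":0,"rz":1.0,"claw":0.5},{"tx":2.5,"ty":-14.66,"tz":-0.6,"rx":0,"ry":0,"rz":1.0,"claw":0.5},{"tx":2.5,"ty":-14.66,"tz":-0.6,"rx":0,"ry":0,"rz":1.0,"claw":0.5},{"tx":2.5,"ty":-14.66,"tz":-0.6,"rx":0,"ry":0,"rz":1.0,"claw":0.5},{"tx":2.5,"ty":-14.66,"tz":-0.6,"rx":0,"ry":0,"rz":1.0,"claw":0.5},{"tx":2.5,"ty":-14.66,"tz":-0.6,"rx":0,"ry":0,"rz":1.0,"claw":0.5},{"tx":2.5,"ty":-14.66,"tz":-0.6,"rx":0,"ry":0,"rz":1.0,"claw":0.5},{"tx":2.5,"ty":-14.66,"tz":-0.6,"rx":0,"ry":0,"rz":1.0,"claw":0.5},{"tx":2.5,"ty":-14.66,"tz":-0.6,"rx":0,"ry":0,"rz":1.0,"claw":0.5},{"tx":2.5,"ty":-14.66,"tz":-0.6,"rx":0,"ry":0,"rz":1.0,"claw":0.5},{"tx":2.5,"ty":-14.66,"tz":-0.6,"rx":0,"ry":0,"rz":1.0,"claw":0.5}]'
python3 st.py 0.4795,-0.1412,0.201,-0.32
```

```text
time_s: 33.67
ee_pos: [0.4787, -0.138, 0.2562]
tool_rot: [0.989, -0.15, -0.0, -0.0]
wrist_force: [0.6, 0.4, 1.3]
width: 0.499
t33.67 pos [ 0.4787 -0.138   0.2562] psi -0.301 tilt [-0.0003  0.0008] F [0.6 0.4 1.3] M [-0.033  0.025 -0.02 ] w 0.499 j7 0.17
units [ 0.03 -0.11 -1.84] rz -0.18
```

```bash
python3 -m creep '[{"tx":0.03,"ty":-0.08,"tz":-1.0,"rx":0,"ry":0,"rz":-0.2,"claw":0.5},{"tx":0.03,"ty":-0.08,"tz":-1.8,"rx":0,"ry":0,"rz":-0.2,"claw":0.5},{"tx":0.03,"ty":-0.08,"tz":-1.8,"rx":0,"ry":0,"rz":-0.2,"claw":0.3},{"tx":0.03,"ty":-0.08,"tz":-1.8,"rx":0,"ry":0,"rz":-0.2,"claw":0.1},{"tx":0.03,"ty":-0.08,"tz":-1.8,"rx":0,"ry":0,"rz":-0.2,"claw":0.1},{"tx":0.03,"ty":-0.08,"tz":-1.8,"rx":0,"ry":0,"rz":-0.2,"claw":0.1},{"tx":0.03,"ty":-0.08,"tz":-1.8,"rx":0,"ry":0,"rz":-0.2,"claw":0.1},{"tx":0.03,"ty":-0.08,"tz":-1.8,"rx":0,"ry":0,"rz":-0.2,"claw":0.1}]' >/dev/null
python3 st.py
python3 ok.py && python3 -m creep '[{"tx":0,"ty":0,"tz":0,"rx":0,"ry":0,"rz":-0.5,"claw":0.1},{"tx":0,"ty":0,"tz":0,"rx":0,"ry":0,"rz":-0.5,"claw":0.1}]' >/dev/null
python3 ok.py && python3 -m creep '[{"tx":0,"ty":0,"tz":0,"rx":0,"ry":0,"rz":-0.5,"claw":0.1},{"tx":0,"ty":0,"tz":0,"rx":0,"ry":0,"rz":-0.5,"claw":0.1}]' >/dev/null
python3 ok.py && python3 -m creep '[{"tx":0,"ty":0,"tz":0,"rx":0,"ry":0,"rz":-0.5,"claw":0.1},{"tx":0,"ty":0,"tz":0,"rx":0,"ry":0,"rz":-0.5,"claw":0.1}]' >/dev/null
python3 ok.py
```

```text
t34.33 pos [ 0.4784 -0.1405  0.2027] psi -0.322 tilt [-0.0025  0.0024] F [-4.3  3.6 -3.7] M [0.521 0.898 0.046] w 0.148 j7 0.24
   t34.33 psi -0.322 Mz 0.046 z 0.2027 F [-4.3  3.6 -3.7]
   t34.50 psi -0.376 Mz 0.236 z 0.2027 F [-4.2  1.3 -3.3]
   t34.67 psi -0.428 Mz 0.387 z 0.2027 F [-4.6  2.9 -2. ]
   t34.83 psi -0.480 Mz 0.596 z 0.2027 F [-4.7  1.6 -2.6]
```

C climbs linearly (about 3.5 N m/rad) to 0.6 N m with no core creep, on the same line as before, so it is on its sleeve. Release, retreat and hand in.

```bash
python3 -m creep '[{"tx":0,"ty":0,"tz":0,"rx":0,"ry":0,"rz":0.5,"claw":0.5},{"tx":0,"ty":0,"tz":0,"rx":0,"ry":0,"rz":1.0,"claw":0.5},{"tx":0,"ty":0,"tz":0,"rx":0,"ry":0,"rz":1.0,"claw":0.5},{"tx":0,"ty":0,"tz":0,"rx":0,"ry":0,"rz":1.0,"claw":0.5},{"tx":0,"ty":0,"tz":1.0,"rx":0,"ry":0,"rz":1.0,"claw":0.5},{"tx":0,"ty":0,"tz":2,"rx":0,"ry":0,"rz":1.0,"claw":0.5},{"tx":0,"ty":0,"tz":3,"rx":0,"ry":0,"rz":1.0,"claw":0.5},{"tx":0,"ty":0,"tz":3,"rx":0,"ry":0,"rz":1.0,"claw":0.5},{"tx":0,"ty":0,"tz":3,"rx":0,"ry":0,"rz":1.0,"claw":0.5},{"tx":0,"ty":0,"tz":3,"rx":0,"ry":0,"rz":1.0,"claw":0.5}]'
python3 -c "
from station import robot
print(robot.close_job())"
```

```text
time_s: 35.67
ee_pos: [0.4796, -0.1415, 0.2923]
tool_rot: [0.982, -0.187, 0.0, -0.0]
wrist_force: [-1.1, -0.2, 0.2]
width: 0.497
the job is handed in; nothing more can be done
None
```

I closed the larger pot's lid and handed the job in at about 35.7 s of the 72 s allowed; no verdict was reported.

**What I did:** I worked crosswise (one nut, its opposite, then the other pair). The first pass turned each core about 0.6 rad. The second pass took each nut home in small steps, checking the wrist torque at each one.

**Stops felt:** every nut showed a clear torque climb on its sleeve, and none of the torques I read passed 0.73 N m (limit 1 N m).

| Nut (my label) | Position x, y (m) | Final torque (N m) | Core turn (rad) |
|---|---|---|---|
| A | 0.606, 0.013 | 0.69 | about 1.40 |
| C (opposite A) | 0.480, -0.141 | 0.73 | about 1.49 |
| B | 0.620, -0.126 | 0.67 | about 1.64 |
| D (opposite B) | 0.464, 0.000 | 0.68 | about 1.37 |

All the core turns fall inside the expected 1.3 to 1.75 rad.

**Checks that disagreed:**
- **Top view:** A and D matched the expected bar headings, but B was off by 0.06 rad and C by 0.085 rad.
- **Side view:** fits that used the side view put C about 0.11 to 0.17 rad off and A about 0.08 to 0.17 rad off. The D fit from the side view alone failed.
- **Re-feel of C:** I gripped C again, and its torque rose steadily to 0.6 N m with no further turning, so it was on its sleeve. I did not re-feel A, B or D.

**Not measured:** I inferred the lid's height and levelness from the four stops and did not measure them directly. In the top view the bystanders showed no displacement beyond detection noise, and the gripper was clear of everything when I handed in.

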